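# Release the ratchet clamp and put the panel in the tray

## Robot

A 6-joint arm with a two-finger parallel gripper is mounted at the origin on the work surface. World frame = base frame: x ahead of the robot, y to its left, z up, the work surface at z = 0. Lengths are in m, angles in degrees, forces in N, time in s.
With the tool pointing down it reaches from about 0.4 to 0.825 m from the base axis. Payload 7 kg.
Tool frame: the origin (TCP) lies midway between the tips of the shut fingers; the grasp point (between the pads) lies 19 mm behind it; z points along the fingers, y is the direction in which the jaws open and shut (so a half turn about z gives the same grasp; the last joint's range is limited). The gripper opens to 88 mm and grips with 3 to 60 N. Pads are 19 mm wide; open, the fingers measure 130 mm over their backs; the gripper's body (78 mm by 193 mm) begins 47 mm behind the grasp point.
Start: joints at [-53.852, 20.546, 0.682, 0, -70.136, -16.507], TCP at [0.227, -0.636, 0.194] pointing down, gripper open.
Joint ranges: [-176.03, 176.03], [-82.01, 121.73], [-58.28, 71.71], [-173.87, 95.51], [-174.79, -0.11], [-173.66, 173.66]. Speed limits (degrees/s): [136.94, 136.94, 172.46, 180, 180, 180].

## Interface

Orientations are given as [roll, pitch, yaw] about the fixed x, y, z axes, in that order (R = Rz(yaw) Ry(pitch) Rx(roll)).
In Python, from plant import get_state, capture, close_job gives the robot as it stands.
- The arm moves only by the tool apply_moves, never from a script. Its argument "commands" is a list of rows, each an object with "grip": the opening, from 0 (shut) to 1 (fully open); "dp": the shift along the tool's x, y, z in mm, a list of three; "yaw": the turn about the tool's z in rad. A call has 1 to 12 rows; each row is the pose to reach, as a shift and turn from the pose commanded when the call began, along the tool's axes at that moment; what a row does not reach only later rows make up. A row lasts 1/8 s, in which the tool goes at most 62.5 mm and 10.7 degrees, less where a joint would pass 70% of its speed; a pose out of reach is approached as far as the arm can. A call with a gripper value outside its range is refused whole. The fingers move at their own pace and stop on an object; "newtons" is the grip in N (left out, the last holds). Time passes only in rows, so rows that repeat a pose let the fingers close. It gives the time, the measured TCP pose, the force and the opening at its end, in the units of the state.
- get_state(): the state, without advancing time (a new reading comes with each control period).
- capture(name): name is "scene" or "top"; returns a dict with "color" (384x512x3 uint8, red, green, blue), "camera_matrix" (3x3 intrinsics, pixels), "xyz" and "rotation" of the camera in the world. Camera axes: x right, y up, looking along -z (the intrinsics and any distortion apply to the point x, -y, -z); pixel columns grow to the right and rows downward; lengths in m; the calibration is good to about 2 mm. A picture is of the moment at which its call begins. There is no depth.
- close_job(): hands the job in, once; it reports no verdict.
The state is a dict: "time_s": time; "joints": joint angles; "qd": joint speeds; "joint_torque": joint torques, N m; "tcp_pos": TCP position; "eef_rot": TCP orientation; "contact_force": force on the tool from outside, world axes, zero at the start; "moment": the same for the moment, N m; "gripper_width": finger opening in m.
Only numpy, scipy, OpenCV 4.12 (cv2) and the standard library are available. Lean on these libraries where they do the work, as an engineer would, in place of code of your own. Each camera call takes 0.05 s, during which the arm holds its last target.

## Task

The wooden panel is clamped in the ratchet fixture. Push the thumb pad on the pawl's tail to lift the sprung pawl off the ratchet wheel, never loading the pawl with more than 18 N, and hold it until the jaw has swung fully back; then let the pawl drop home into the teeth again. Only then take the panel out and set it down flat (no dropping) on the tray's floor beside the finished panel, leaving everything else where it is.

Things in the scene. Friction and masses are not known exactly. Their poses are not given: they have to be found in the camera images.
- fixture: Clamping fixture bolted to the bench: dark steel plate 130 x 262 x 12 mm (own x, y, z); origin on the table plane, x-centre of the plate, 4 mm from its centre in y; z up. Offsets below are in this frame, in mm (x, y). Wheel axis at (-12, -22), pawl pivot at (-43, -62), middle of the panel at (26.5, 78). The thumb pad on the pawl's tail is an upright steel plate 24 mm wide (y), z 38 to 68 mm, facing fixture -x.
- bed (a point): Middle of the top of the narrow aluminium bed under the panel, 36 mm above the table; bed 30 mm in x, 94 mm in y, so 13 mm of panel overhangs it on -x and +x and fingers fit beside it (plate top 24 mm lower). Two stops (10 mm in x, 12 mm in y, top at 44) stand beyond the panel's +x long edge, 45 mm either side of its middle; an end stop (top at 42) beyond its +y end.
- wheel_axis (a point): On the vertical axis of the ratchet wheel, at the toothed disc's top face, 49 mm above the table. The wheel is a flat steel disc, 72 mm across its 24 saw teeth, 12 mm thick, fixed to a flat jaw arm 112 mm long, 18 mm wide (z 50 to 59 mm).
- wheel (a joint): Angle (rad) of wheel and jaw arm together: 0 = clamped, arm along fixture +y, its jaw at the middle of the panel's -x long edge with a lip over the panel; grows counter-clockwise from above to 1.047 = fully back, arm at its stop, swung towards fixture -x. A spring and damper open it by themselves in 2 to 4 s while the pawl is clear of the teeth; one tooth is 0.262.
- pawl_pivot (a point): Top of the pawl's vertical pivot, 48 mm above the table. The pawl is a flat steel bar (z 38 to 48 mm): its nose lies 40 mm from the pivot towards fixture +y, in the teeth; its tail runs 50 mm from the pivot towards fixture -y, slanting 18 mm towards +x, and carries the thumb pad on its screw.
- pawl (a joint): Pawl angle (rad): 0 = sprung home in the teeth; 0.14 = nose just clear of the tooth tips; 0.20 = hard stop. Grows when the pad is pushed towards fixture +x. With friction it takes 7 to 12 N on the pad to lift it under load, 7 to 10 N to hold it. Over 18 N bends the pawl. Let go early, it drops into the next tooth and the wheel stops there; push again.
- pad_in (a point): Where the middle of the thumb pad's outer face would be with its screw fully in: from the pivot 48 mm towards fixture -y and 4 mm towards +x, 53 mm above the table; moves with the pawl. The screw is locked at an unknown setting: the true face stands 0 to 18 mm further out, towards fixture -x, and must be felt or seen for. Pushed 7 mm it clears the teeth; at 9.5 mm it meets the hard stop.
- panel_center (a point): Centre (half-way up) of the clamped loose wooden panel, 56 x 110 x 16 mm (own x, y, z), about 70 g; at the start its axes are those of the fixture. Grip it across its 56 mm, near its middle, once the jaw has swung away.
- tray: Grey plastic tray, 230 x 150 mm (own x, y), 30 mm high, walls and floor 4 mm thick; fixed; origin under its middle on the table plane. The finished panel lies in its +x half; its -x half is empty.
- done_center (a point): Centre of the finished wooden panel, same size as the clamped one, loose in the +x half of the tray.
- collar: Loose steel collar, 28 mm across, 10 mm high, on the fixture plate behind the pawl; bystander. Others, not listed: a screwdriver lies nearer the robot than the fixture and tray (within 0.37 m of the base); a bottle (120 mm tall), jar, wood block and brush stand beyond them (x above 0.72 m).
Not all that is in view belongs to the job. What is shaped like the part that bears panel_center but blue or turquoise is not meant.

How it is judged (in metres and radians):
On the way, in this order (a step that is already met when the one before it is completed fails the run):
1. the pawl is held off the teeth and the jaw runs back past the first tooth, the panel still on its bed (value of joint pawl above 0.1 rad and value of joint wheel above 0.32 rad and distance of panel_center from where it was at the start of the episode below 0.02 m), for 0.1 s.
2. the jaw is fully back and the pawl has dropped home into the teeth, the panel still on its bed (value of joint wheel above 1 rad and value of joint pawl below 0.04 rad and distance of panel_center from where it was at the start of the episode below 0.02 m), for 0.2 s.
At the end, for the whole second after the job is handed in: The jaw is fully back (wheel above 1.0 rad), the pawl is home in the teeth (below 0.04 rad), and the panel lies flat (within 0.1 rad) and at rest on the tray's floor (its centre 8 to 17 mm above the tray's underside), released (value of joint wheel above 1 rad and value of joint pawl below 0.04 rad and x of panel_center in the frame of tray between -0.11 and 0.11 m and y of panel_center in the frame of tray between -0.07 and 0.07 m and z of panel_center in the frame of tray between 0.008 and 0.017 m and angle between panel_center's own z axis and vertical below 0.1 rad and linear speed of panel below 0.02 m/s); the robot touches nothing.
It fails at once if the pawl is loaded with more than 18 N (contact force between any of the arm, the fingers and pawl above 18 N).
It fails at once if the panel is dropped: falls unheld faster than 0.6 m/s (linear speed of panel above 0.6 m/s and contact force between the fingers and panel below 0.05 N).
It fails at once if another thing is shifted by more than 30 mm (the finished panel: 30 mm too) (distance of any of collar, driver, ink, primer, blanks, brush, done_center from where it was at the start of the episode above 0.03 m).
It also fails if it takes over 70 s, if anything falls off the work surface, if the arm or the gripper's body presses on something with over 40 N, if the wrist force passes 120 N, or if a joint passes its speed limit or range.

## Working session

There is one attempt and no reset: what is moved stays moved. The work goes in short steps, Python scripts to look and compute and a tool call to move; the robot and the scene stay as the last step left them, time stands still between calls to the robot, and variables do not carry over. Pictures are saved under pics/ and viewed, and the job is handed in when it is done.

Besides the shell and the picture viewer there is one more tool, called after "Request:" as a command line: name --argument value ..., lists and objects as JSON in quotes. apply_moves: Moves the arm, as the interface text tells. Its arguments: {"type":"object","properties":{"commands":{"type":"array","items":{"type":"object","properties":{"grip":{"type":"number"},"dp":{"type":"array","items":{"type":"number"}},"yaw":{"type":"number"}}}},"newtons":{"type":"number"}},"required":["commands"]}

```bash
ls; mkdir -p pics; python3 - <<'E'
from plant import get_state,capture
import cv2,numpy as np
print(get_state())
for n in("scene","top"):
    c=capture(n); cv2.imwrite(f"pics/{n}0.png",c["color"][:,:,::-1]); print(n,c["camera_matrix"],c["xyz"],c["rotation"],[k for k in c])
    np.savez(f"pics/{n}0.npz",**{k:c[k] for k in("color","camera_matrix","xyz","rotation")})
E
```

```text
pics
{'time_s': 0.0, 'joints': array([-5.38527948e+01,  2.05886863e+01,  6.34862237e-01, -2.02843056e-02,
       -7.01365823e+01, -1.65061262e+01]), 'qd': array([-0.02243064,  0.03028271, -0.07310926, -0.00284576,  0.09239091,
        0.14471211]), 'joint_torque': array([ 1.08488846e-04, -5.82706475e+01,  2.93060589e+01,  6.99741259e+00,
        6.76023628e-03, -2.32443081e-04]), 'tcp_pos': array([ 0.22666843, -0.63523201,  0.19356152]), 'eef_rot': array([ 1.79907901e+02, -7.40551960e-03, -1.60365822e+02]), 'contact_force': array([-0.32459226,  0.20651318,  0.31423392]), 'moment': array([ 0.01271602,  0.05311377, -0.02195142]), 'gripper_width': 0.08774447923949194}
scene [[388.25405287   0.         257.48810974]
 [  0.         388.25405287 194.49882591]
 [  0.           0.           1.        ]] [ 1.00418643 -0.38517743  0.9017053 ] [36.06278747  0.96437998 56.56299944] ['color', 'camera_matrix', 'xyz', 'rotation']
top [[490.24840683   0.         247.09922357]
 [  0.         490.24840683 187.50905202]
 [  0.           0.           1.        ]] [ 0.36076624 -0.04515929  1.06018386] [  6.60644121  -1.47798753 -89.2184772 ] ['color', 'camera_matrix', 'xyz', 'rotation']
```

View pics/scene0.png

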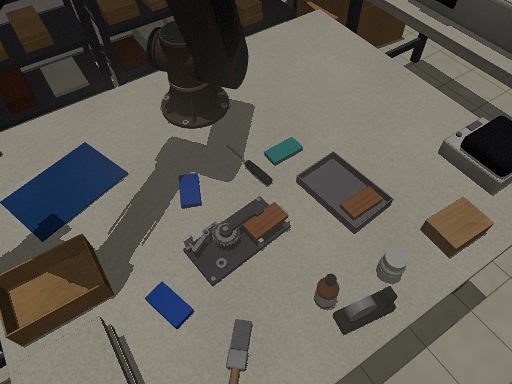

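View pics/top0.png

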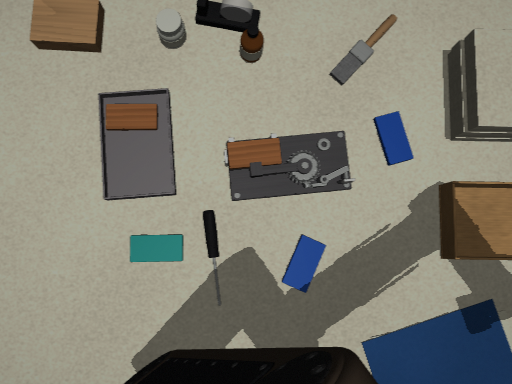

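The panel I want is the wooden one in the fixture, at top-view pixel (253,153). It could be confused with:
- the finished panel in the tray (131,117)
- the wood block (66,24)
- the turquoise slab (156,248)
- the blue slabs (393,138) and (303,263)

Next I'll check it in close crops.

```bash
cat > h.py <<'E'
import numpy as np,cv2
from scipy.spatial.transform import Rotation as R
def load(n):
    return dict(np.load(f"pics/{n}.npz"))
def Rm(c): return R.from_euler('xyz',c["rotation"],degrees=True).as_matrix()
def proj(c,p):
    q=(np.atleast_2d(p)-c["xyz"])@Rm(c); K=c["camera_matrix"]
    return np.c_[K[0,0]*q[:,0]/-q[:,2]+K[0,2],K[1,1]*(-q[:,1])/-q[:,2]+K[1,2]]
def ray(c,uv):
    uv=np.atleast_2d(uv).astype(float);K=c["camera_matrix"]
    d=np.c_[(uv[:,0]-K[0,2])/K[0,0],-(uv[:,1]-K[1,2])/K[1,1],-np.ones(len(uv))]
    return d@Rm(c).T
def plane(c,uv,z):
    d=ray(c,uv); return c["xyz"]+d*((z-c["xyz"][2])/d[:,2])[:,None]
E
python3 - <<'E'
from h import *
t=load("top0")["color"][:,:,::-1];s=load("scene0")["color"][:,:,::-1]
cv2.imwrite("pics/tc.png",cv2.resize(t[120:210,215:365],None,fx=5.3,fy=5.3,interpolation=cv2.INTER_CUBIC))
cv2.imwrite("pics/sc.png",cv2.resize(s[185:290,175:300],None,fx=5.6,fy=5.6,interpolation=cv2.INTER_CUBIC))
E
```

```text
(no output)
```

View pics/tc.png

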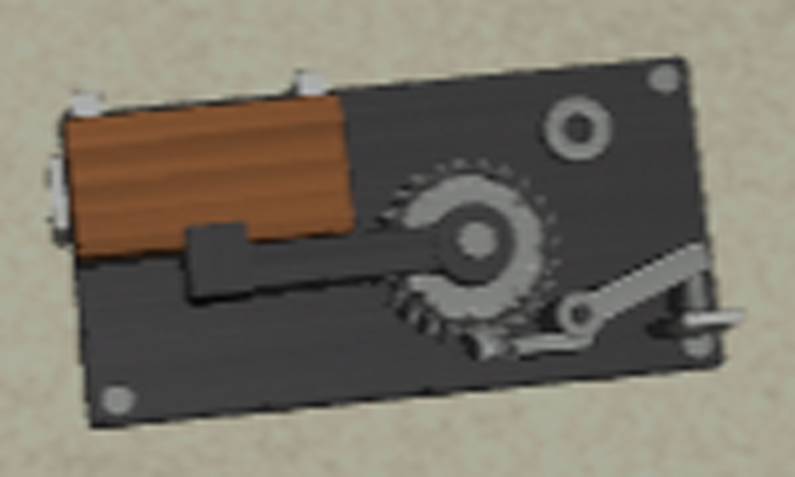

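View pics/sc.png

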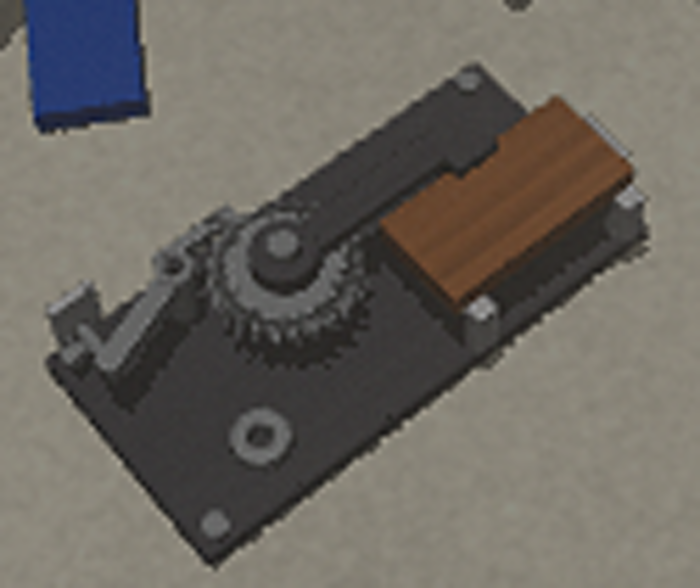

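```bash
cat > fit.py <<'E'
from h import *
from scipy.optimize import least_squares
t=load("top0");s=load("scene0")
T=lambda p:(np.array(p)+.5)/5.3-.5+np.array([215,120])
S=lambda p:(np.array(p)+.5)/5.6-.5+np.array([175,185])
# fixture-frame pts: plate corners (sx,sy), bolts excluded
obs=[]
for uv,sg in [((685,60),(1,-1)),((720,362),(-1,-1)),((92,428),(-1,1))]: obs.append((t,T(uv),('c',)+sg))
for uv,sg in [((52,360),(-1,-1)),((475,65),(-1,1)),((213,567),(1,-1)),((648,240),(1,1))]: obs.append((s,S(uv),('c',)+sg))
# panel corners top z .052
for uv,p in [((66,118),(54.5,133,52)),((340,96),(54.5,23,52)),((354,232),(-1.5,23,52)),((80,256),(-1.5,133,52))]: obs.append((t,T(uv),p))
for uv,p in [((558,97),(-1.5,133,52)),((633,167),(54.5,133,52)),((457,303),(54.5,23,52)),((380,225),(-1.5,23,52))]: obs.append((s,S(uv),p))
def model(q,o):
    x,y,a,oy=q
    p=o[2]
    if p[0]=='c': p=(65*p[1],oy*1000+131*p[2],12)
    p=np.array(p)/1000
    return np.array([x+np.cos(a)*p[0]-np.sin(a)*p[1],y+np.sin(a)*p[0]+np.cos(a)*p[1],p[2]])
def f(q): return np.concatenate([(proj(o[0],model(q,o))[0]-o[1]) for o in obs])
if __name__=="__main__":
    r=least_squares(f,[.45,-.1,0,0.004],loss='soft_l1')
    print(r.x,np.degrees(r.x[2])); print(f(r.x).reshape(-1,2).round(2))
    q=r.x
    for n,p in dict(padin=(-39,-110,53),wheel=(-12,-22,49),pivot=(-43,-62,48),panel=(26.5,78,44),lug=(-39,-110,68)).items():
        w=model(q,(0,0,p)); print(n,w.round(4),proj(t,w),proj(s,w))
    # visible pad: top edge (z .068)
    a=q[2];Ri=np.array([[np.cos(a),np.sin(a)],[-np.sin(a),np.cos(a)]])
    inv=lambda w:((w[:,:2]-q[:2])@Ri.T*1000).round(1)
    print("pad top in fixture (top view)",inv(plane(t,[T((685,318)),T((742,314)),T((685,325)),T((742,321))],.068)))
    print("pad scene top",inv(plane(s,[S((50,308)),S((93,285)),S((48,315)),S((98,290))],.068)))
    for n,(u,v) in dict(collar=(578,128)).items(): print(n,inv(plane(t,[T((u,v))],.022)))
E
python3 fit.py
python3 - <<'E'
from h import *
t=load("top0")["color"][:,:,::-1];s=load("scene0")["color"][:,:,::-1]
a=cv2.resize(t[155:200,315:365],None,fx=12,fy=12,interpolation=cv2.INTER_NEAREST)
b=cv2.resize(s[225:265,175:215],None,fx=14,fy=14,interpolation=cv2.INTER_NEAREST)
cv2.imwrite("pics/a.png",a);cv2.imwrite("pics/b.png",b)
E
```

```text
[ 0.53734405 -0.16387979  0.11849366  0.00506224] 6.789186487260185
[[ 0.05 -2.55]
 [ 1.05 -1.01]
 [-0.9  -1.14]
 [-2.03 -1.08]
 [-0.4  -2.  ]
 [-1.06 -2.05]
 [ 0.08 -3.68]
 [-0.43 -1.15]
 [ 0.02 -2.1 ]
 [ 0.38 -1.57]
 [-0.38 -0.85]
 [-0.93 -1.43]
 [-0.07 -0.67]
 [-0.91 -0.89]
 [-1.17 -1.38]]
padin [ 0.5116 -0.2777  0.053 ] [[347.02082951 173.06002268]] [[190.14402666 243.24768049]]
wheel [ 0.528  -0.1871  0.049 ] [[303.49494823 164.83690409]] [[224.99217155 231.19220409]]
pivot [ 0.502  -0.2305  0.048 ] [[324.08983504 177.57921311]] [[205.15829534 232.29844006]]
panel [ 0.5544 -0.0833  0.044 ] [[254.00818974 151.96072827]] [[264.59835085 220.17717297]]
lug [ 0.5116 -0.2777  0.068 ] [[348.68512004 172.00774175]] [[189.18458299 240.27143152]]
pad top in fixture (top view) [[ -53.6  -98. ]
 [ -54.3 -120.3]
 [ -56.3  -97.7]
 [ -57.  -120. ]]
pad scene top [[ -49.7 -119.5]
 [ -47.   -98.6]
 [ -47.4 -122.1]
 [ -43.4  -98.3]]
collar [[ 33.5 -75.3]]
```

View pics/a.png

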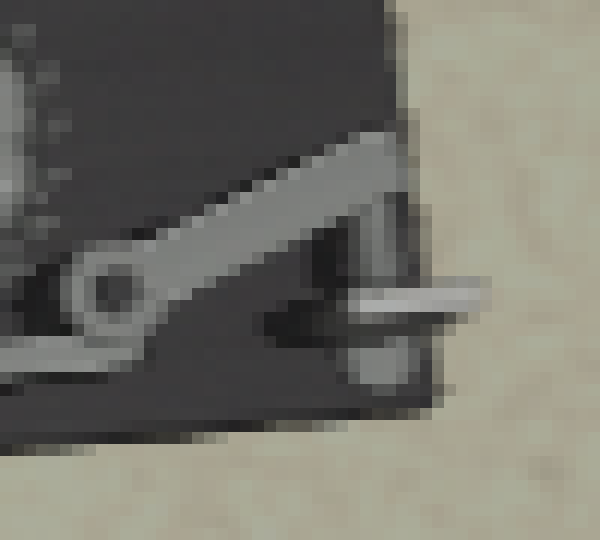

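View pics/b.png

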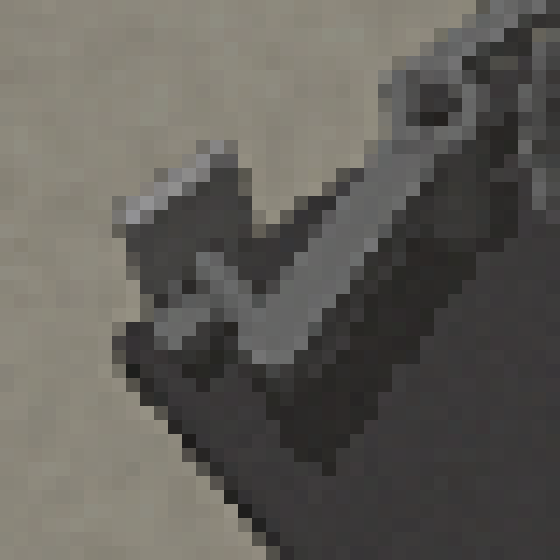

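```bash
cat > fit2.py <<'E'
from fit import *
def unp(q):
    return q[:3],q[3:5],q[5:7]
def g(q,pr=True):
    b=[*q[:3],.004]
    r=np.array([proj(o[0],model(b,o))[0]+(q[3:5] if o[0] is t else q[5:7])-o[1] for o in obs])
    return np.r_[r.ravel(),q[3:7]*.7] if pr else r
r=least_squares(g,[.53,-.16,.118,0,0,0,0])
print(r.x.round(4),np.degrees(r.x[2])); print(g(r.x,0).round(2))
q=r.x
np.save("fix.npy",q)
b=[*q[:3],.004]
a=q[2];Ri=np.array([[np.cos(a),np.sin(a)],[-np.sin(a),np.cos(a)]])
inv=lambda w:((w[:,:2]-q[:2])@Ri.T*1000).round(1)
A=lambda l:np.array(l)/12.-.5+np.array([315,155])
B=lambda l:np.array(l)/14.-.5+np.array([175,225])
print("pad top edges (top)",inv(plane(t,A([(348,290),(480,280),(350,315),(480,305)])-q[3:5],.068)))
print("pad scene top",inv(plane(s,B([(125,203),(215,140),(132,222),(238,150)])-q[5:7],.068)))
print("pivot top",inv(plane(t,A([(115,290)])-q[3:5],.048)),"scene",inv(plane(s,B([(433,103)])-q[5:7],.048)))
print("wheel top",inv(plane(t,[T((478,240))]-q[3:5],.063)))
for n,p in dict(padin=(-39,-110,53),pivot=(-43,-62,48),panel=(26.5,78,44)).items(): print(n,model(b,(0,0,p)).round(4))
# tray
for v,c,o in(("t",t,q[3:5]),):
    print("tray",plane(c,np.array([(99,93),(168,89),(175,194),(104,199)])-o,.03).round(4))
    print("done",plane(c,np.array([(106,103),(156,103),(158,129),(107,130)])-o,.02).round(4))
E
python3 fit2.py
python3 - <<'E'
from h import *
t=load("top0")["color"][:,:,::-1]
cv2.imwrite("pics/c.png",cv2.resize(t[80:205,90:185],None,fx=4.6,fy=4.6,interpolation=cv2.INTER_NEAREST))
E
```

```text
[ 0.5367 -0.1631  0.1153  0.1659  1.1728  0.7874  1.7075] 6.604292098331354
[[ 0.47 -0.97]
 [ 1.28  0.59]
 [-0.72  0.09]
 [-1.46  0.39]
 [ 0.35 -0.32]
 [-0.65 -0.51]
 [ 0.72 -1.91]
 [-0.57  0.11]
 [-0.1  -0.68]
 [ 0.17 -0.13]
 [-0.61  0.41]
 [ 0.06  0.08]
 [ 0.87  0.87]
 [-0.04  0.54]
 [-0.24  0.02]]
pad top edges (top) [[ -48.3  -98.5]
 [ -48.8 -121.4]
 [ -52.6  -98.3]
 [ -53.1 -120.8]]
pad scene top [[ -55.6 -118.5]
 [ -55.9  -99.2]
 [ -51.6 -119.7]
 [ -51.6  -97.3]]
pivot top [[-42.  -62.6]] scene [[-48.3 -60.3]]
wheel top [[-11.3 -23.2]]
padin [ 0.5106 -0.2769  0.053 ]
pivot [ 0.5011 -0.2297  0.048 ]
panel [ 0.5541 -0.0826  0.044 ]
tray [[0.682  0.2512 0.03  ]
 [0.6941 0.1039 0.03  ]
 [0.4667 0.0819 0.03  ]
 [0.4537 0.2298 0.03  ]]
done [[0.6632 0.238  0.02  ]
 [0.6655 0.1303 0.02  ]
 [0.608  0.124  0.02  ]
 [0.6036 0.2331 0.02  ]]
```

View pics/c.png

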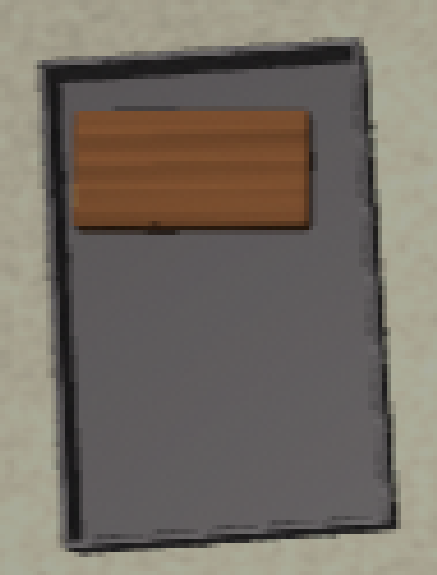

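Request:
apply_moves --commands '[{"grip":0,"dp":[-50,36,0],"yaw":0.1},{"grip":0,"dp":[-100,72,0],"yaw":0.228},{"grip":0,"dp":[-150,108,0],"yaw":0.228},{"grip":0,"dp":[-200,144,0],"yaw":0.228},{"grip":0,"dp":[-250,180,0],"yaw":0.228},{"grip":0,"dp":[-300,214,0],"yaw":0.228},{"grip":0,"dp":[-353,250,0],"yaw":0.228},{"grip":0,"dp":[-353,250,0],"yaw":0.228},{"grip":0,"dp":[-353,250,0],"yaw":0.228}]' --newtons 20

```text
time_s: 1.23
tcp_pos: [0.4752, -0.2812, 0.1941]
eef_rot: [180.0, -0.0, -173.3]
contact_force: [-0.8, 0.0, -0.8]
gripper_width: 0.0037
```

Request:
apply_moves --commands '[{"grip":0,"dp":[0,0,45]},{"grip":0,"dp":[0,0,95]},{"grip":0,"dp":[0,0,130]},{"grip":0,"dp":[0,0,146]},{"grip":0,"dp":[0,0,146]},{"grip":0,"dp":[0,0,146]}]'

```text
$.commands[0]: bad value
```

```bash
cat > snap.py <<'E'
import sys
from plant import get_state,capture
from h import *
k=sys.argv[1]
for n in("scene","top"):
    c=capture(n); np.savez(f"pics/{n}{k}.npz",**{q:c[q] for q in("color","camera_matrix","xyz","rotation")})
    im=c["color"][:,:,::-1]
    cr=im[165:300,155:315] if n=="scene" else im[90:225,215:375]
    cv2.imwrite(f"pics/{n}c{k}.png",cv2.resize(cr,None,fx=4.4,fy=4.4,interpolation=cv2.INTER_CUBIC))
s=get_state(); print({q:np.round(s[q],4) for q in("time_s","tcp_pos","eef_rot","contact_force","gripper_width")})
E
python3 snap.py 1
```

```text
{'time_s': np.float64(1.325), 'tcp_pos': array([ 0.4746, -0.2823,  0.1943]), 'eef_rot': array([ 1.799910e+02, -3.060000e-02, -1.734789e+02]), 'contact_force': array([ 0.7083, -0.4954, -0.3794]), 'gripper_width': np.float64(0.0014)}
```

View pics/scenec1.png

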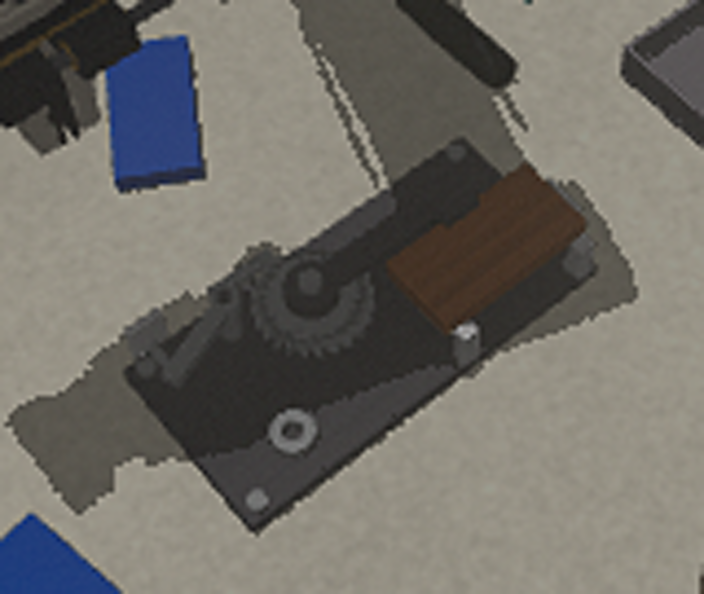

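View pics/topc1.png

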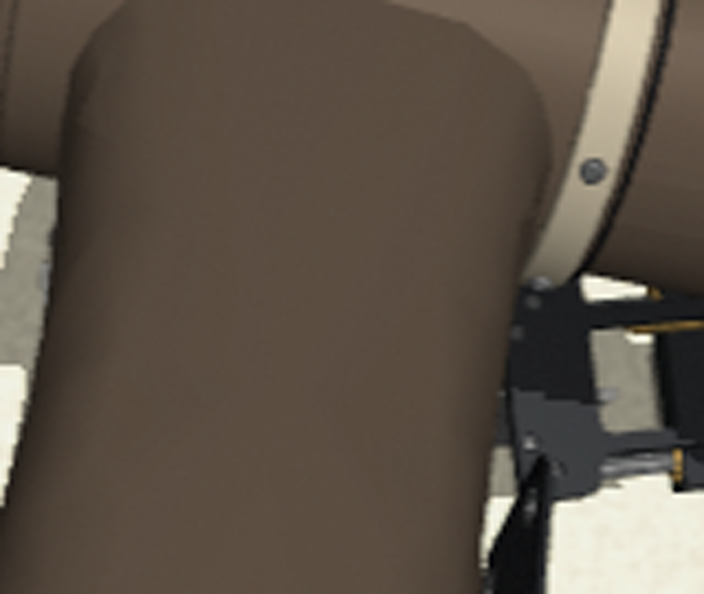

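The call was refused because each row needs a yaw, so the arm hasn't moved. In the pictures the fingers are up at left (45,130 in the scene crop) and the fixture is unchanged. I'll descend now.

Request:
apply_moves --commands '[{"grip":0,"dp":[0,0,45],"yaw":0},{"grip":0,"dp":[0,0,95],"yaw":0},{"grip":0,"dp":[0,0,130],"yaw":0},{"grip":0,"dp":[0,0,146],"yaw":0},{"grip":0,"dp":[0,0,146],"yaw":0},{"grip":0,"dp":[0,0,146],"yaw":0}]'

```text
time_s: 2.08
tcp_pos: [0.4763, -0.2823, 0.0499]
eef_rot: [-179.9, 0.1, -173.4]
contact_force: [0.1, -0.5, 0.1]
gripper_width: 0.0007
```

```bash
python3 snap.py 2
```

```text
{'time_s': np.float64(2.175), 'tcp_pos': array([ 0.4763, -0.282 ,  0.05  ]), 'eef_rot': array([-1.799466e+02,  1.406000e-01, -1.734228e+02]), 'contact_force': array([-0.1729,  0.1792,  0.7152]), 'gripper_width': np.float64(0.0007)}
```

View pics/scenec2.png

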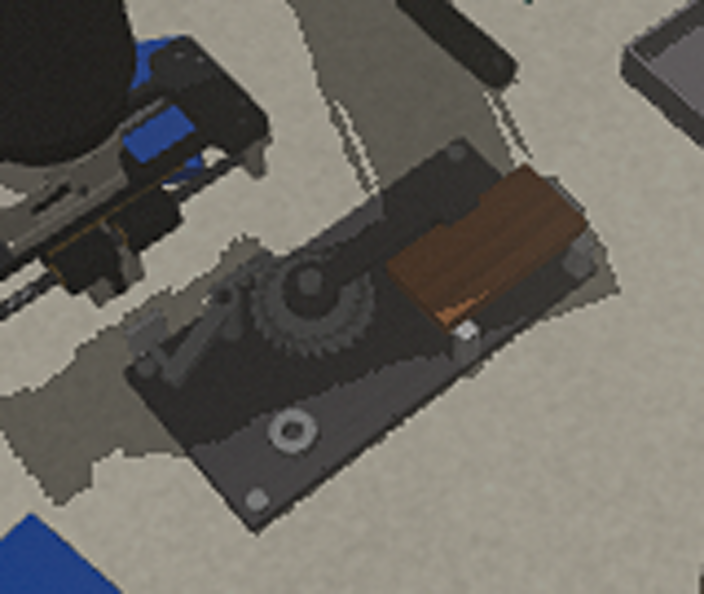

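Request:
apply_moves --commands '[{"grip":0,"dp":[-2,0,0],"yaw":0},{"grip":0,"dp":[-4,0,0],"yaw":0},{"grip":0,"dp":[-6,0,0],"yaw":0},{"grip":0,"dp":[-6,0,0],"yaw":0}]'

```text
time_s: 2.68
tcp_pos: [0.4815, -0.2808, 0.0484]
eef_rot: [180.0, 0.0, -173.4]
contact_force: [0.8, 0.1, 0.0]
gripper_width: 0.0005
```

```bash
cat > f.py <<'E'
from plant import get_state
import numpy as np
q=np.load("fix.npy");a=q[2]
s=get_state();p=s["tcp_pos"][:2]-q[:2]
F=s["contact_force"]
print("t",s["time_s"],"tcp fix mm",[round(1000*(np.cos(a)*p[0]+np.sin(a)*p[1]),1),round(1000*(-np.sin(a)*p[0]+np.cos(a)*p[1]),1)],"z",s["tcp_pos"][2].round(4),"F fix",round(np.cos(a)*F[0]+np.sin(a)*F[1],2),round(-np.sin(a)*F[0]+np.cos(a)*F[1],2),F[2].round(2),"M",s["moment"].round(2))
E
python3 f.py;python3 f.py
```

```text
t 2.675 tcp fix mm [np.float64(-68.4), np.float64(-110.6)] z 0.0484 F fix 0.81 -0.04 0.02 M [-0.03 -0.01  0.02]
t 2.675 tcp fix mm [np.float64(-68.4), np.float64(-110.6)] z 0.0484 F fix 0.81 -0.04 0.02 M [-0.03 -0.01  0.02]
```

Request:
apply_moves --commands '[{"grip":0,"dp":[-1,0,0],"yaw":0},{"grip":0,"dp":[-2,0,0],"yaw":0},{"grip":0,"dp":[-3,0,0],"yaw":0},{"grip":0,"dp":[-3,0,0],"yaw":0}]'

```text
time_s: 3.18
tcp_pos: [0.4843, -0.2806, 0.0484]
eef_rot: [-180.0, 0.0, -173.4]
contact_force: [0.2, 0.1, 0.7]
gripper_width: 0.0003
```

```bash
python3 f.py; python3 snap.py 3
```

```text
t 3.175 tcp fix mm [np.float64(-65.5), np.float64(-110.7)] z 0.0484 F fix 0.24 0.04 0.68 M [-0.04 -0.01  0.01]
{'time_s': np.float64(3.275), 'tcp_pos': array([ 0.4842, -0.2806,  0.0484]), 'eef_rot': array([ 1.799972e+02, -2.200000e-03, -1.734232e+02]), 'contact_force': array([ 0.4184,  0.0189, -0.0643]), 'gripper_width': np.float64(0.0003)}
```

View pics/scenec3.png

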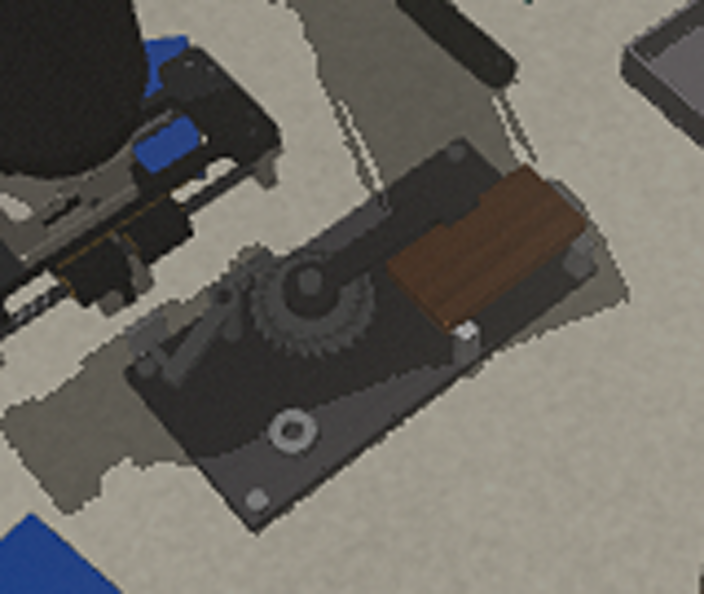

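Request:
apply_moves --commands '[{"grip":0,"dp":[-0.7,0,0],"yaw":0},{"grip":0,"dp":[-1.4,0,0],"yaw":0},{"grip":0,"dp":[-2,0,0],"yaw":0},{"grip":0,"dp":[-2,0,0],"yaw":0}]'

```text
time_s: 3.78
tcp_pos: [0.4862, -0.2803, 0.0484]
eef_rot: [-180.0, -0.0, -173.4]
contact_force: [0.4, 0.3, 0.1]
gripper_width: 0.0002
```

```bash
python3 f.py
```

```text
t 3.775 tcp fix mm [np.float64(-63.6), np.float64(-110.6)] z 0.0484 F fix 0.39 0.29 0.09 M [ 0.   -0.01 -0.  ]
```

Request:
apply_moves --commands '[{"grip":0,"dp":[-0.7,0,0],"yaw":0},{"grip":0,"dp":[-1.4,0,0],"yaw":0},{"grip":0,"dp":[-2,0,0],"yaw":0},{"grip":0,"dp":[-2,0,0],"yaw":0}]'

```text
time_s: 4.28
tcp_pos: [0.4882, -0.2801, 0.0485]
eef_rot: [-180.0, 0.0, -173.4]
contact_force: [0.3, -0.0, -0.3]
gripper_width: 0.0006
```

```bash
python3 f.py
```

```text
t 4.275 tcp fix mm [np.float64(-61.6), np.float64(-110.6)] z 0.0485 F fix 0.26 -0.06 -0.27 M [-0.    0.02 -0.06]
```

Request:
apply_moves --commands '[{"grip":0,"dp":[-0.5,0,0],"yaw":0},{"grip":0,"dp":[-1,0,0],"yaw":0},{"grip":0,"dp":[-1.5,0,0],"yaw":0},{"grip":0,"dp":[-1.5,0,0],"yaw":0}]'

```text
time_s: 4.78
tcp_pos: [0.4897, -0.2799, 0.0485]
eef_rot: [-180.0, 0.0, -173.4]
contact_force: [-0.0, 1.0, -0.0]
gripper_width: 0.0005
```

```bash
python3 f.py
```

```text
t 4.775 tcp fix mm [np.float64(-60.1), np.float64(-110.6)] z 0.0485 F fix 0.07 1.0 -0.02 M [ 0.   -0.04  0.01]
```

Request:
apply_moves --commands '[{"grip":0,"dp":[-0.5,0,0],"yaw":0},{"grip":0,"dp":[-1,0,0],"yaw":0},{"grip":0,"dp":[-1.5,0,0],"yaw":0},{"grip":0,"dp":[-1.5,0,0],"yaw":0}]'

```text
time_s: 5.28
tcp_pos: [0.4912, -0.2798, 0.0484]
eef_rot: [180.0, -0.0, -173.4]
contact_force: [0.1, 0.1, 0.8]
gripper_width: 0.0003
```

```bash
python3 f.py
```

```text
t 5.275 tcp fix mm [np.float64(-58.6), np.float64(-110.6)] z 0.0484 F fix 0.07 0.1 0.85 M [ 0.01 -0.11  0.03]
```

Request:
apply_moves --commands '[{"grip":0,"dp":[-0.5,0,0],"yaw":0},{"grip":0,"dp":[-1,0,0],"yaw":0},{"grip":0,"dp":[-1,0,0],"yaw":0}]'

```text
time_s: 5.65
tcp_pos: [0.4922, -0.2797, 0.0484]
eef_rot: [-180.0, -0.0, -173.4]
contact_force: [0.3, -0.3, -0.8]
gripper_width: 0.0008
```

```bash
python3 f.py; python3 snap.py 4
```

```text
t 5.65 tcp fix mm [np.float64(-57.6), np.float64(-110.7)] z 0.0484 F fix 0.28 -0.28 -0.81 M [ 0.    0.03 -0.04]
{'time_s': np.float64(5.75), 'tcp_pos': array([ 0.4922, -0.2796,  0.0484]), 'eef_rot': array([ 1.799986e+02, -3.500000e-03, -1.734213e+02]), 'contact_force': array([-0.1911,  0.4682, -0.1874]), 'gripper_width': np.float64(0.0003)}
```

View pics/scenec4.png

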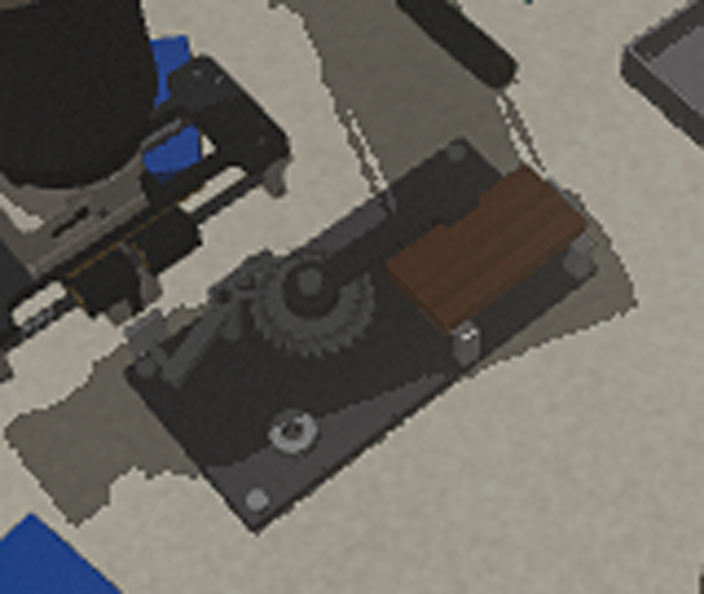

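Request:
apply_moves --commands '[{"grip":0,"dp":[-0.5,0,0],"yaw":0},{"grip":0,"dp":[-1,0,0],"yaw":0},{"grip":0,"dp":[-1,0,0],"yaw":0}]'

```text
time_s: 6.12
tcp_pos: [0.4932, -0.2796, 0.0485]
eef_rot: [-180.0, 0.0, -173.4]
contact_force: [0.4, -0.2, 0.2]
gripper_width: 0.0003
```

```bash
python3 f.py
```

```text
t 6.125 tcp fix mm [np.float64(-56.6), np.float64(-110.7)] z 0.0485 F fix 0.34 -0.29 0.23 M [-0.01 -0.03  0.01]
```

Request:
apply_moves --commands '[{"grip":0,"dp":[-0.5,0,0],"yaw":0},{"grip":0,"dp":[-1,0,0],"yaw":0},{"grip":0,"dp":[-1,0,0],"yaw":0}]'

```text
time_s: 6.5
tcp_pos: [0.4942, -0.2794, 0.0485]
eef_rot: [-180.0, 0.0, -173.4]
contact_force: [0.0, -0.7, -0.3]
gripper_width: 0.0005
```

```bash
python3 f.py
```

```text
t 6.5 tcp fix mm [np.float64(-55.6), np.float64(-110.6)] z 0.0485 F fix -0.04 -0.71 -0.31 M [0.05 0.   0.05]
```

Request:
apply_moves --commands '[{"grip":0,"dp":[-0.5,0,0],"yaw":0},{"grip":0,"dp":[-1,0,0],"yaw":0},{"grip":0,"dp":[-1,0,0],"yaw":0}]'

```text
time_s: 6.88
tcp_pos: [0.4952, -0.2793, 0.0485]
eef_rot: [-180.0, 0.0, -173.4]
contact_force: [-0.2, 0.0, 1.2]
gripper_width: 0.0003
```

```bash
python3 f.py
```

```text
t 6.875 tcp fix mm [np.float64(-54.6), np.float64(-110.6)] z 0.0485 F fix -0.18 0.06 1.21 M [-0.05  0.03  0.01]
```

Request:
apply_moves --commands '[{"grip":0,"dp":[-0.5,0,0],"yaw":0},{"grip":0,"dp":[-1,0,0],"yaw":0},{"grip":0,"dp":[-1,0,0],"yaw":0}]'

```text
time_s: 7.25
tcp_pos: [0.4962, -0.2792, 0.0484]
eef_rot: [-180.0, -0.0, -173.4]
contact_force: [-0.0, -0.2, -0.0]
gripper_width: 0.0005
```

```bash
python3 f.py; python3 snap.py 5; python3 - <<'E'
from h import *
s=load("scene5")["color"][:,:,::-1]
cv2.imwrite("pics/b5.png",cv2.resize(s[205:265,165:225],None,fx=10,fy=10,interpolation=cv2.INTER_CUBIC)*1.0)
E
```

```text
t 7.25 tcp fix mm [np.float64(-53.6), np.float64(-110.6)] z 0.0484 F fix -0.06 -0.22 -0.0 M [-0.06  0.   -0.05]
{'time_s': np.float64(7.35), 'tcp_pos': array([ 0.4961, -0.2792,  0.0484]), 'eef_rot': array([ 1.799984e+02, -2.300000e-03, -1.734215e+02]), 'contact_force': array([ 0.6148, -0.5877, -0.5925]), 'gripper_width': np.float64(0.0007)}[ WARN:0@0.450] global loadsave.cpp:1063 imwrite_ Unsupported depth image for selected encoder is fallbacked to CV_8U.
```

View pics/b5.png

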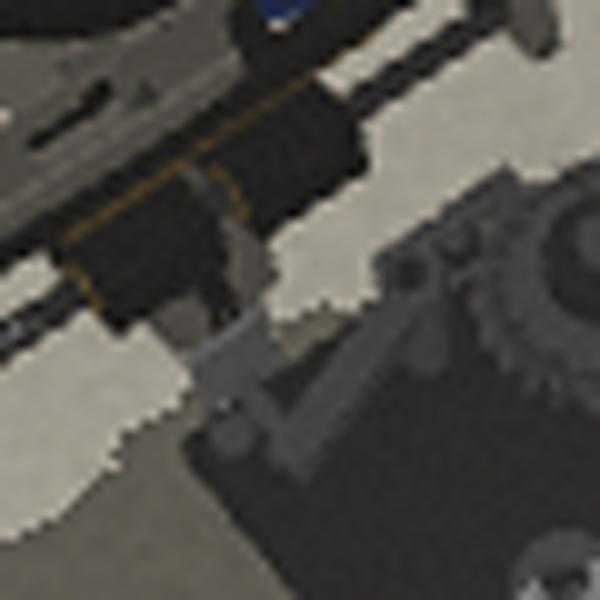

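Request:
apply_moves --commands '[{"grip":0,"dp":[-0.5,0,0],"yaw":0},{"grip":0,"dp":[-1,0,0],"yaw":0},{"grip":0,"dp":[-1,0,0],"yaw":0}]'

```text
time_s: 7.72
tcp_pos: [0.4972, -0.2791, 0.0485]
eef_rot: [-180.0, 0.0, -173.4]
contact_force: [-0.1, -0.1, 0.1]
gripper_width: 0.0008
```

```bash
python3 f.py
```

```text
t 7.725 tcp fix mm [np.float64(-52.6), np.float64(-110.7)] z 0.0485 F fix -0.07 -0.09 0.06 M [-0.02 -0.06  0.06]
```

Request:
apply_moves --commands '[{"grip":0,"dp":[-0.5,0,0],"yaw":0},{"grip":0,"dp":[-1,0,0],"yaw":0},{"grip":0,"dp":[-1,0,0],"yaw":0}]'

```text
time_s: 8.1
tcp_pos: [0.4982, -0.279, 0.0485]
eef_rot: [-180.0, 0.0, -173.4]
contact_force: [1.0, -0.1, -0.0]
gripper_width: 0.0007
```

```bash
python3 f.py
```

```text
t 8.1 tcp fix mm [np.float64(-51.6), np.float64(-110.6)] z 0.0485 F fix 0.97 -0.17 -0.02 M [ 0.05 -0.09  0.  ]
```

Request:
apply_moves --commands '[{"grip":0,"dp":[-0.5,0,0],"yaw":0},{"grip":0,"dp":[-1,0,0],"yaw":0},{"grip":0,"dp":[-1,0,0],"yaw":0}]'

```text
time_s: 8.48
tcp_pos: [0.4992, -0.2788, 0.0484]
eef_rot: [180.0, -0.0, -173.4]
contact_force: [0.7, -0.1, 0.9]
gripper_width: 0.0009
```

```bash
python3 f.py
```

```text
t 8.475 tcp fix mm [np.float64(-50.6), np.float64(-110.6)] z 0.0484 F fix 0.66 -0.19 0.88 M [ 0.02 -0.01  0.01]
```

```bash
python3 snap.py 6; python3 - <<'E'
from h import *
for k in "56":
    s=load("scene"+k)["color"][:,:,::-1].astype(float)
    s=np.clip(s*1.8,0,255).astype(np.uint8)
    cv2.imwrite(f"pics/b{k}.png",cv2.resize(s[218:258,170:210],None,fx=14,fy=14,interpolation=cv2.INTER_NEAREST))
a,b=cv2.imread("pics/b5.png"),cv2.imread("pics/b6.png")
cv2.imwrite("pics/b56.png",cv2.resize(np.hstack([a,b]),(800,400)))
q=np.load("fix.npy");c=load("scene6")
E
```

```text
{'time_s': np.float64(8.575), 'tcp_pos': array([ 0.4991, -0.2789,  0.0484]), 'eef_rot': array([ 1.799984e+02, -3.400000e-03, -1.734221e+02]), 'contact_force': array([-0.3089, -0.5963,  0.3536]), 'gripper_width': np.float64(0.0005)}
```

View pics/b6.png

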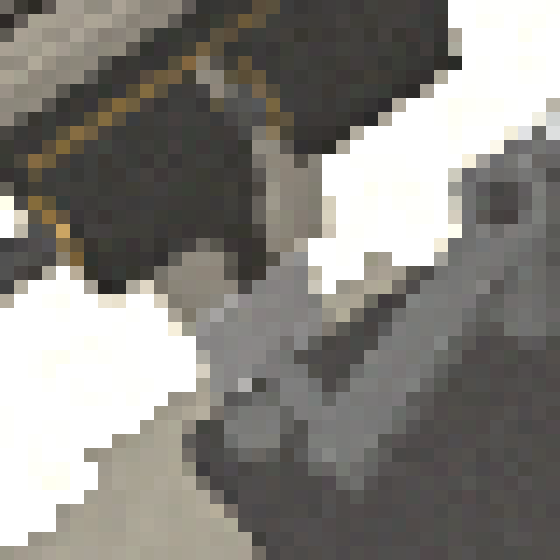

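View pics/topc4.png

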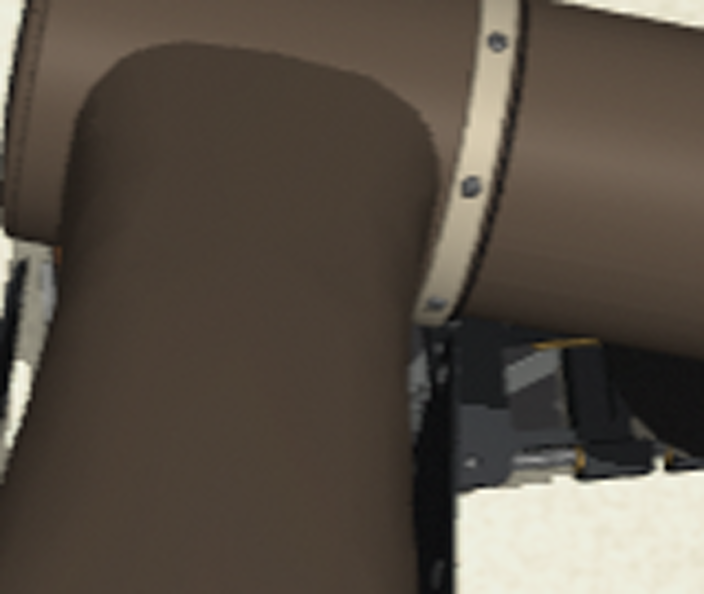

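```bash
python3 - <<'E'
from h import *
q=np.load("fix.npy");c=load("scene2")
print("offs",q[3:])
a=q[2];ux=np.array([np.cos(a),np.sin(a),0]);uy=np.array([-np.sin(a),np.cos(a),0])
im=np.clip(c["color"][:,:,::-1].astype(float)*2,0,255).astype(np.uint8)
x0,y0,k=160,205,13
cr=cv2.resize(im[y0:y0+45,x0:x0+50],None,fx=k,fy=k,interpolation=cv2.INTER_NEAREST)
T=np.array([.4763,-.282,.050])
for p,col in [(T,(0,0,255)),(T+uy*.021,(0,255,0)),(T-uy*.021,(0,255,0)),(T+ux*.0095,(255,0,0)),(T-ux*.0095,(255,255,0))]:
    u=(proj(c,p)[0]-[x0,y0]+.5)*k; cv2.circle(cr,tuple(int(v) for v in u),4,col,-1); print(u)
cv2.imwrite("pics/d2.png",cr)
E
```

```text
offs [0.16591057 1.17282292 0.78744237 1.7074775 ]
[297.12673833 389.46368028]
[386.55776514 329.01783604]
[206.27866725 450.86729545]
[324.26048997 421.7586039 ]
[270.2326365  357.45399081]
```

View pics/d2.png

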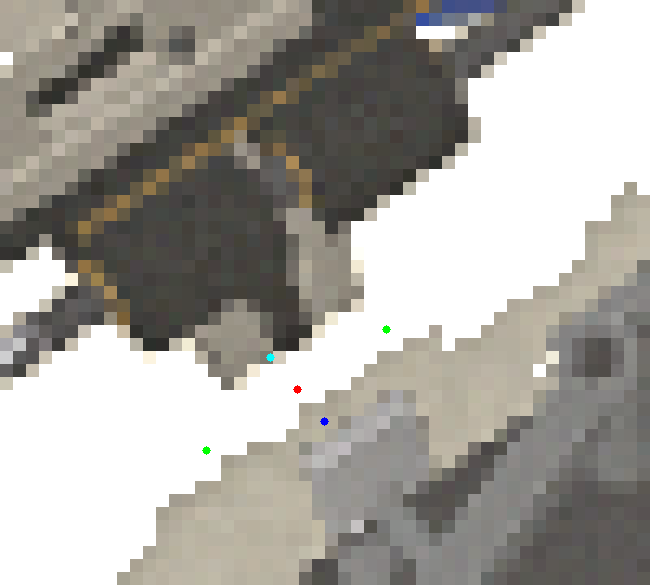

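```bash
python3 - <<'E'
from h import *
q=np.load("fix.npy")
a=q[2];ux=np.array([np.cos(a),np.sin(a),0]);uy=np.array([-np.sin(a),np.cos(a),0])
outs=[]
for n,T,x0,y0 in [("scene1",[.4746,-.2823,.1943],140,165),("scene6",[.4991,-.2789,.0484],155,205)]:
    c=load(n);T=np.array(T);k=8
    im=np.clip(c["color"][:,:,::-1].astype(float)*2,0,255).astype(np.uint8)
    cr=cv2.resize(im[y0:y0+60,x0:x0+50],None,fx=k,fy=k,interpolation=cv2.INTER_NEAREST)
    for p,col in [(T,(0,0,255)),(T+uy*.021,(0,255,0)),(T-uy*.021,(0,255,0)),(T+[0,0,.02],(255,0,0)),(T-ux*.014,(255,255,0))]:
        u=(proj(c,p)[0]-[x0,y0]+.5)*k; cv2.circle(cr,tuple(int(v) for v in u),3,col,-1); print(n,u)
    outs.append(cr)
cv2.imwrite("pics/e.png",np.hstack(outs))
E
```

```text
scene1 [249.67830628 294.86880971]
scene1 [312.81696038 255.08832005]
scene1 [185.40446908 335.36452114]
scene1 [235.27824058 252.99162363]
scene1 [222.79968321 264.00953055]
scene6 [265.58108331 289.78324196]
scene6 [320.78930531 251.84656189]
scene6 [209.48984308 328.32669361]
scene6 [255.07628351 257.87985935]
scene6 [240.73620383 260.21747194]
```

View pics/e.png

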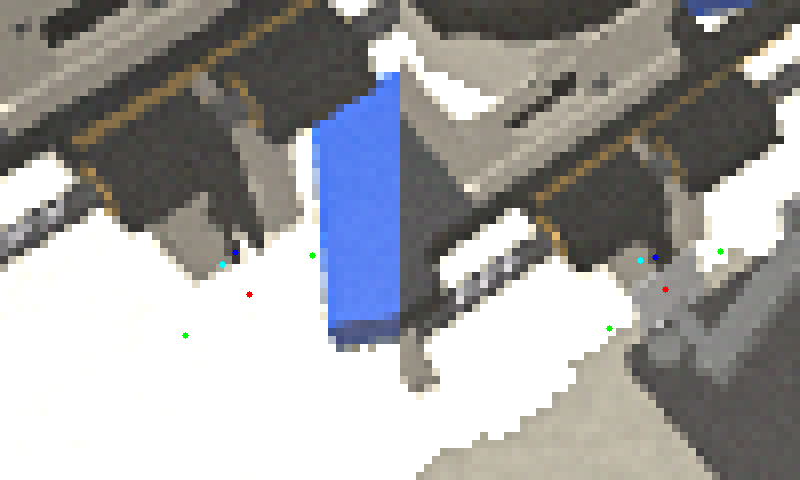

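Request:
apply_moves --commands '[{"grip":0,"dp":[7,0,0],"yaw":0},{"grip":0,"dp":[14,0,0],"yaw":0},{"grip":0,"dp":[14,0,8],"yaw":0},{"grip":0,"dp":[14,0,12],"yaw":0},{"grip":0,"dp":[14,0,12],"yaw":0},{"grip":0,"dp":[14,0,12],"yaw":0}]'

```text
time_s: 9.32
tcp_pos: [0.4854, -0.2805, 0.0364]
eef_rot: [-180.0, -0.0, -173.4]
contact_force: [0.1, 0.3, 0.5]
gripper_width: 0.0001
```

```bash
python3 f.py; python3 snap.py 7; python3 - <<'E'
from h import *
c=load("scene7");im=np.clip(c["color"][:,:,::-1].astype(float)*2,0,255).astype(np.uint8)
x0,y0,k=155,205,11
cv2.imwrite("pics/e7.png",cv2.resize(im[y0:y0+50,x0:x0+60],None,fx=k,fy=k,interpolation=cv2.INTER_NEAREST))
t=load("top7");im=np.clip(t["color"][:,:,::-1].astype(float)*1.5,0,255).astype(np.uint8)
cv2.imwrite("pics/t7.png",cv2.resize(im[100:260,240:440],None,fx=4,fy=4,interpolation=cv2.INTER_NEAREST))
E
```

```text
t 9.325 tcp fix mm [np.float64(-64.5), np.float64(-110.7)] z 0.0364 F fix 0.1 0.31 0.49 M [-0.01 -0.05  0.04]
{'time_s': np.float64(9.425), 'tcp_pos': array([ 0.4854, -0.2805,  0.0365]), 'eef_rot': array([-1.799941e+02,  9.700000e-03, -1.734170e+02]), 'contact_force': array([ 0.7049,  1.2605, -0.0622]), 'gripper_width': np.float64(0.0001)}
```

View pics/e7.png

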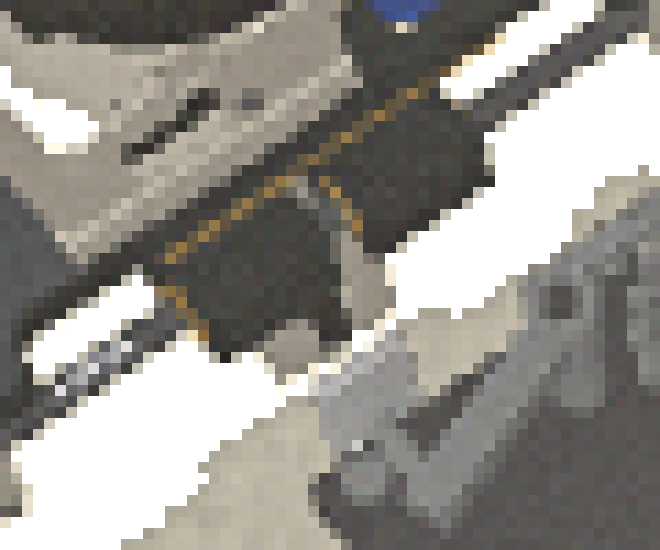

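View pics/t7.png

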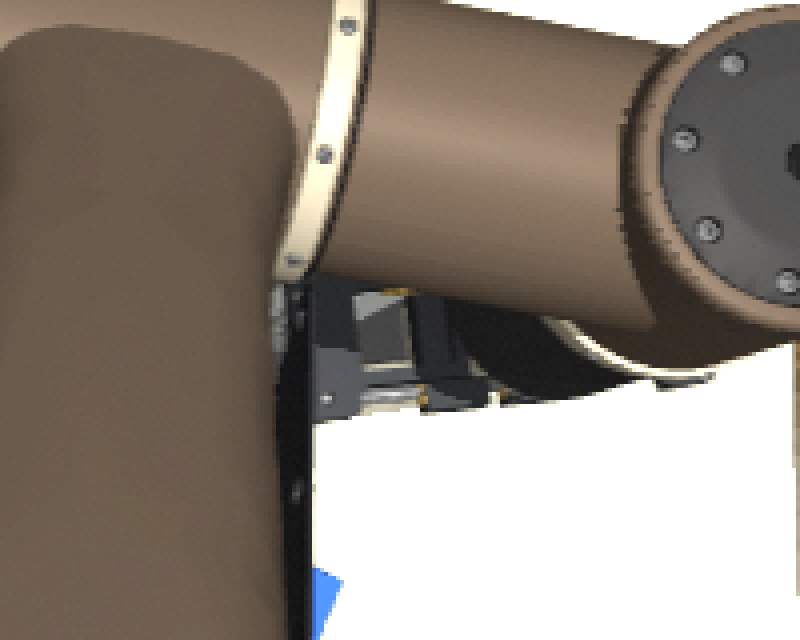

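Request:
apply_moves --commands '[{"grip":0,"dp":[-1,0,0],"yaw":0},{"grip":0,"dp":[-2,0,0],"yaw":0},{"grip":0,"dp":[-3,0,0],"yaw":0},{"grip":0,"dp":[-3,0,0],"yaw":0}]'

```text
time_s: 9.93
tcp_pos: [0.4883, -0.2801, 0.0365]
eef_rot: [180.0, 0.0, -173.4]
contact_force: [0.2, 0.2, -0.9]
gripper_width: 0.0005
```

```bash
python3 f.py
```

```text
t 9.925 tcp fix mm [np.float64(-61.5), np.float64(-110.6)] z 0.0365 F fix 0.2 0.18 -0.95 M [-0.05  0.06 -0.  ]
```

Request:
apply_moves --commands '[{"grip":0,"dp":[-1,0,0],"yaw":0},{"grip":0,"dp":[-2,0,0],"yaw":0},{"grip":0,"dp":[-3,0,0],"yaw":0},{"grip":0,"dp":[-3,0,0],"yaw":0}]'

```text
time_s: 10.42
tcp_pos: [0.4912, -0.2798, 0.0364]
eef_rot: [180.0, -0.0, -173.4]
contact_force: [0.6, -0.3, 0.3]
gripper_width: 0.0002
```

```bash
python3 f.py
```

```text
t 10.425 tcp fix mm [np.float64(-58.6), np.float64(-110.6)] z 0.0364 F fix 0.57 -0.37 0.32 M [-0.05 -0.02 -0.02]
```

Request:
apply_moves --commands '[{"grip":0,"dp":[-1,0,0],"yaw":0},{"grip":0,"dp":[-2,0,0],"yaw":0},{"grip":0,"dp":[-3,0,0],"yaw":0},{"grip":0,"dp":[-3,0,0],"yaw":0}]'

```text
time_s: 10.92
tcp_pos: [0.4943, -0.2794, 0.0365]
eef_rot: [-180.0, 0.0, -173.4]
contact_force: [0.6, 0.1, -0.1]
gripper_width: 0.0007
```

```bash
python3 f.py
```

```text
t 10.925 tcp fix mm [np.float64(-55.5), np.float64(-110.7)] z 0.0365 F fix 0.65 0.07 -0.09 M [ 0.02 -0.02  0.04]
```

Request:
apply_moves --commands '[{"grip":0,"dp":[-1,0,0],"yaw":0},{"grip":0,"dp":[-2,0,0],"yaw":0},{"grip":0,"dp":[-3,0,0],"yaw":0},{"grip":0,"dp":[-3,0,0],"yaw":0}]'

```text
time_s: 11.42
tcp_pos: [0.4972, -0.2791, 0.0365]
eef_rot: [-180.0, 0.0, -173.4]
contact_force: [-0.3, 0.6, -0.8]
gripper_width: 0.0005
```

```bash
python3 f.py
```

```text
t 11.425 tcp fix mm [np.float64(-52.5), np.float64(-110.7)] z 0.0365 F fix -0.21 0.59 -0.78 M [-0.01  0.01  0.01]
```

Request:
apply_moves --commands '[{"grip":0,"dp":[-1,0,0],"yaw":0},{"grip":0,"dp":[-2,0,0],"yaw":0},{"grip":0,"dp":[-2,0,0],"yaw":0},{"grip":0,"dp":[-2,0,0],"yaw":0}]'

```text
time_s: 11.92
tcp_pos: [0.4991, -0.2788, 0.0364]
eef_rot: [180.0, -0.0, -173.4]
contact_force: [-0.3, 0.1, -0.4]
gripper_width: 0.0003
```

```bash
python3 f.py; python3 snap.py 8; python3 - <<'E'
from h import *
c=load("scene8");im=np.clip(c["color"][:,:,::-1].astype(float)*2,0,255).astype(np.uint8)
x0,y0,k=155,205,11
cv2.imwrite("pics/e8.png",cv2.resize(im[y0:y0+50,x0:x0+60],None,fx=k,fy=k,interpolation=cv2.INTER_NEAREST))
E
```

```text
t 11.925 tcp fix mm [np.float64(-50.7), np.float64(-110.6)] z 0.0364 F fix -0.27 0.17 -0.37 M [-0.04  0.01  0.03]
{'time_s': np.float64(12.025), 'tcp_pos': array([ 0.4991, -0.2788,  0.0365]), 'eef_rot': array([ 1.799975e+02, -2.600000e-03, -1.734246e+02]), 'contact_force': array([-0.19  ,  1.0446,  0.2891]), 'gripper_width': np.float64(0.0006)}
```

View pics/e8.png

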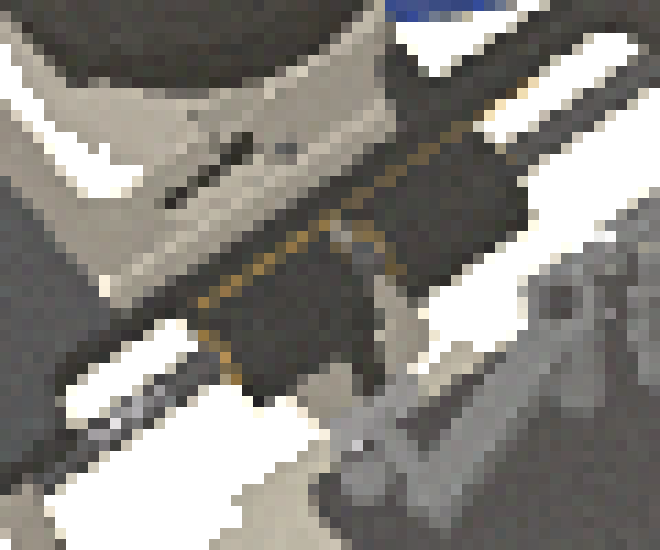

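```bash
python3 - <<'E'
from h import *
from scipy.optimize import least_squares
q=np.load("fix.npy")
a=q[2];M=np.array([[np.cos(a),-np.sin(a),0],[np.sin(a),np.cos(a),0],[0,0,1]])
c=load("scene1")
O=[([.4749,-.2820,.1942],(165,200)),([.4763,-.2823,.0499],(177.7,234.8)),([.4854,-.2805,.0364],(182,240))]
R2=[([.4749,-.2820,.1942],(140+272/8,165+240/8)),([.4763,-.2823,.0499],(160+338/13,205+318/13)),([.4854,-.2805,.0364],(155+390/11,205+318/11))]
for off in ([0,0],q[5:7]):
  for S in(O,R2):
    r=least_squares(lambda d:np.concatenate([proj(c,np.array(T)+M@d)[0]+off-uv for T,uv in S]),[0,0,0.])
    print(off,(r.x*1000).round(1),r.fun.round(2), "dz fixed 0:",end=' ')
    for dz in (0,.01,.02,.03):
      r=least_squares(lambda d:np.concatenate([proj(c,np.array(T)+M@np.r_[d,dz])[0]+off-uv for T,uv in S]),[0,0.])
      print(dz,(r.x*1000).round(1),round(r.cost,2),end='; ')
    print()
E
```

```text
[0, 0] [ 19.8 -16.6  42.6] [ 0.33 -0.16  0.28  0.12 -0.65  0.07] dz fixed 0: 0 [-7.9 -8.3] 2.0; 0.01 [ -1.4 -10.3] 1.34; 0.02 [  5.1 -12.2] 0.83; 0.03 [ 11.6 -14.1] 0.49; 
[0, 0] [ 9.6 10.4 26.4] [ 0.95 -0.34  0.08 -0.11 -1.16  0.49] dz fixed 0: 0 [-7.5 16.3] 1.92; 0.01 [-1.  14.1] 1.56; 0.02 [ 5.5 11.8] 1.35; 0.03 [12.   9.6] 1.33; 
[0.78744237 1.7074775 ] [ 13.2 -15.   40.3] [ 0.31 -0.16  0.29  0.12 -0.66  0.06] dz fixed 0: 0 [-13.3  -7.1] 1.83; 0.01 [-6.8 -9.1] 1.2; 0.02 [ -0.2 -11. ] 0.73; 0.03 [  6.4 -13. ] 0.43; 
[0.78744237 1.7074775 ] [ 2.9 12.2 24.1] [ 0.93 -0.33  0.09 -0.1  -1.16  0.48] dz fixed 0: 0 [-12.9  17.6] 1.8; 0.01 [-6.4 15.4] 1.47; 0.02 [ 0.2 13.1] 1.31; 0.03 [ 6.8 10.8] 1.32;
```

Request:
apply_moves --commands '[{"grip":0,"dp":[10,0,0],"yaw":0},{"grip":0,"dp":[25,0,0],"yaw":0},{"grip":0,"dp":[40,0,0],"yaw":0},{"grip":0,"dp":[40,0,10],"yaw":0},{"grip":0,"dp":[40,0,16],"yaw":0},{"grip":0,"dp":[40,0,16],"yaw":0},{"grip":0,"dp":[40,0,16],"yaw":0}]'

```text
time_s: 12.9
tcp_pos: [0.4597, -0.2834, 0.0203]
eef_rot: [-180.0, -0.0, -173.4]
contact_force: [0.5, 0.1, -0.6]
gripper_width: 0.0004
```

```bash
python3 f.py; python3 snap.py 9; python3 - <<'E'
from h import *
c=load("scene9");im=np.clip(c["color"][:,:,::-1].astype(float)*1.4,0,255).astype(np.uint8)
x0,y0,k=130,175,8
cr=cv2.resize(im[y0:y0+70,x0:x0+95],None,fx=k,fy=k,interpolation=cv2.INTER_NEAREST)
from plant import get_state
T=get_state()["tcp_pos"]
u=(proj(c,T)[0]-[x0,y0]+.5)*k; cv2.circle(cr,tuple(int(v) for v in u),3,(0,0,255),-1);print(u)
cv2.imwrite("pics/e9.png",cr)
E
```

```text
t 12.9 tcp fix mm [np.float64(-90.3), np.float64(-110.7)] z 0.0203 F fix 0.47 0.0 -0.65 M [-0.01 -0.03 -0.03]
{'time_s': np.float64(13.0), 'tcp_pos': array([ 0.4597, -0.2834,  0.0205]), 'eef_rot': array([-1.799936e+02,  9.900000e-03, -1.734100e+02]), 'contact_force': array([ 0.3617, -0.0239,  0.0315]), 'gripper_width': np.float64(0.0005)}
[411.49867303 490.89108572]
```

View pics/e9.png

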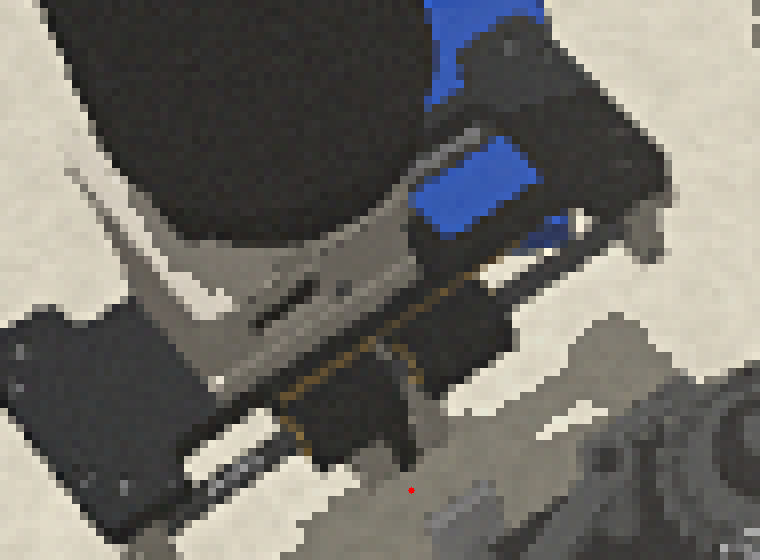

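Request:
apply_moves --commands '[{"grip":0,"dp":[-8,0,-5],"yaw":0},{"grip":0,"dp":[-16,0,-5],"yaw":0},{"grip":0,"dp":[-22,0,-5],"yaw":0},{"grip":0,"dp":[-24,0,-5],"yaw":0},{"grip":0,"dp":[-24,0,-5],"yaw":0}]'

```text
time_s: 13.62
tcp_pos: [0.4832, -0.2806, 0.0253]
eef_rot: [180.0, -0.0, -173.4]
contact_force: [-0.4, 0.6, -0.5]
gripper_width: 0.0007
```

```bash
python3 f.py
```

```text
t 13.625 tcp fix mm [np.float64(-66.7), np.float64(-110.5)] z 0.0253 F fix -0.34 0.66 -0.52 M [-0.02  0.02  0.09]
```

Request:
apply_moves --commands '[{"grip":0,"dp":[-1,0,0],"yaw":0},{"grip":0,"dp":[-2,0,0],"yaw":0},{"grip":0,"dp":[-3,0,0],"yaw":0},{"grip":0,"dp":[-3,0,0],"yaw":0}]'

```text
time_s: 14.12
tcp_pos: [0.4854, -0.2804, 0.0254]
eef_rot: [180.0, -0.1, -173.4]
contact_force: [-3.8, -2.0, 2.0]
gripper_width: 0.0004
```

```bash
python3 f.py; python3 snap.py 10; python3 - <<'E'
from h import *
c=load("scene10");im=np.clip(c["color"][:,:,::-1].astype(float)*2,0,255).astype(np.uint8)
x0,y0,k=155,205,11
cv2.imwrite("pics/e10.png",cv2.resize(im[y0:y0+50,x0:x0+60],None,fx=k,fy=k,interpolation=cv2.INTER_NEAREST))
E
```

```text
t 14.125 tcp fix mm [np.float64(-64.4), np.float64(-110.7)] z 0.0254 F fix -4.04 -1.55 1.98 M [-0.49  1.18 -0.05]
{'time_s': np.float64(14.225), 'tcp_pos': array([ 0.4855, -0.2804,  0.0254]), 'eef_rot': array([ 1.799887e+02, -5.780000e-02, -1.734344e+02]), 'contact_force': array([-3.6782, -2.0482,  2.819 ]), 'gripper_width': np.float64(0.0003)}
```

View pics/e10.png

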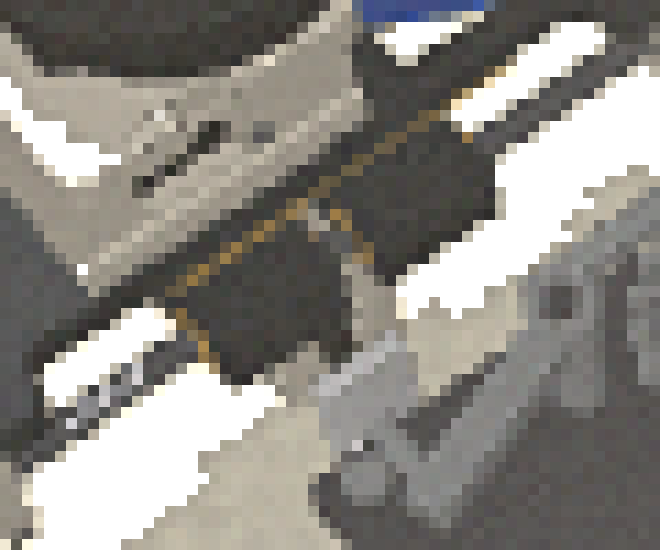

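Request:
apply_moves --commands '[{"grip":0,"dp":[4,0,0],"yaw":0},{"grip":0,"dp":[4,0,4],"yaw":0},{"grip":0,"dp":[4,0,7],"yaw":0},{"grip":0,"dp":[3,0,7],"yaw":0},{"grip":0,"dp":[2,0,7],"yaw":0},{"grip":0,"dp":[1,0,7],"yaw":0},{"grip":0,"dp":[0,0,7],"yaw":0},{"grip":0,"dp":[0,0,7],"yaw":0}]'

```text
time_s: 15.22
tcp_pos: [0.4855, -0.2805, 0.0184]
eef_rot: [180.0, -0.1, -173.4]
contact_force: [-3.7, -1.6, 3.6]
gripper_width: 0.0008
```

```bash
python3 f.py
```

```text
t 15.225 tcp fix mm [np.float64(-64.4), np.float64(-110.7)] z 0.0184 F fix -3.89 -1.14 3.58 M [-0.54  1.37  0.02]
```

Request:
apply_moves --commands '[{"grip":0,"dp":[-0.3,0,0],"yaw":0},{"grip":0,"dp":[-0.6,0,0],"yaw":0},{"grip":0,"dp":[-0.6,0,0],"yaw":0}]'

```text
time_s: 15.6
tcp_pos: [0.4856, -0.2804, 0.0184]
eef_rot: [180.0, -0.1, -173.4]
contact_force: [-6.4, -2.3, 3.1]
gripper_width: 0.0004
```

```bash
python3 f.py; python3 snap.py 11; python3 - <<'E'
from h import *
c=load("scene11");im=np.clip(c["color"][:,:,::-1].astype(float)*2,0,255).astype(np.uint8)
x0,y0,k=155,205,11
cv2.imwrite("pics/e11.png",cv2.resize(im[y0:y0+50,x0:x0+60],None,fx=k,fy=k,interpolation=cv2.INTER_NEAREST))
E
```

```text
t 15.6 tcp fix mm [np.float64(-64.2), np.float64(-110.7)] z 0.0184 F fix -6.62 -1.57 3.07 M [-0.81  1.98  0.01]
{'time_s': np.float64(15.7), 'tcp_pos': array([ 0.4856, -0.2804,  0.0184]), 'eef_rot': array([ 1.799813e+02, -1.047000e-01, -1.734399e+02]), 'contact_force': array([-5.9301, -3.2131,  3.2847]), 'gripper_width': np.float64(0.0008)}
```

View pics/e11.png

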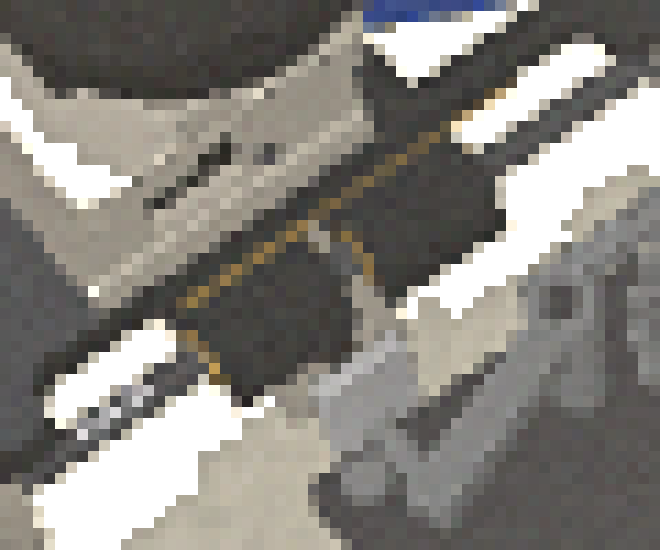

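Request:
apply_moves --commands '[{"grip":0,"dp":[-0.4,0,0],"yaw":0},{"grip":0,"dp":[-0.8,0,0],"yaw":0},{"grip":0,"dp":[-0.8,0,0],"yaw":0}]'

```text
time_s: 16.08
tcp_pos: [0.4859, -0.2805, 0.0184]
eef_rot: [180.0, -0.2, -173.4]
contact_force: [-7.3, -3.5, 4.0]
gripper_width: 0.0005
```

```bash
python3 f.py
```

```text
t 16.075 tcp fix mm [np.float64(-64.0), np.float64(-110.7)] z 0.0184 F fix -7.62 -2.66 3.97 M [-1.05  2.52  0.02]
```

Request:
apply_moves --commands '[{"grip":0,"dp":[-0.3,0,0],"yaw":0},{"grip":0,"dp":[-0.6,0,0],"yaw":0},{"grip":0,"dp":[-0.6,0,0],"yaw":0}]'

```text
time_s: 16.45
tcp_pos: [0.4861, -0.2804, 0.0184]
eef_rot: [180.0, -0.2, -173.4]
contact_force: [-8.3, -4.0, 5.7]
gripper_width: 0.0002
```

```bash
python3 f.py; python3 snap.py 12; python3 - <<'E'
from h import *
o=[]
for n in("scene7","scene12"):
    c=load(n);im=np.clip(c["color"][:,:,::-1].astype(float)*2,0,255).astype(np.uint8)
    x0,y0,k=170,220,8
    o.append(cv2.resize(im[y0:y0+60,x0:x0+48],None,fx=k,fy=k,interpolation=cv2.INTER_NEAREST))
cv2.imwrite("pics/e12.png",np.hstack(o))
E
```

```text
t 16.45 tcp fix mm [np.float64(-63.8), np.float64(-110.7)] z 0.0184 F fix -8.72 -3.05 5.67 M [-1.28  2.92  0.1 ]
{'time_s': np.float64(16.55), 'tcp_pos': array([ 0.4861, -0.2804,  0.0184]), 'eef_rot': array([ 179.9724,   -0.1871, -173.4418]), 'contact_force': array([-8.162 , -4.6024,  6.5357]), 'gripper_width': np.float64(0.0001)}
```

View pics/e12.png

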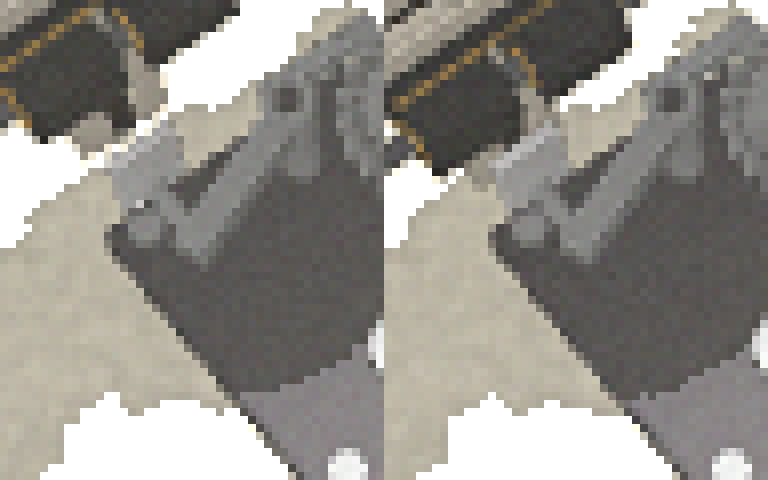

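Request:
apply_moves --commands '[{"grip":0,"dp":[0,-0.3,-0.5],"yaw":0},{"grip":0,"dp":[0,-0.5,-1],"yaw":0},{"grip":0,"dp":[0,-0.5,-1],"yaw":0}]'

```text
time_s: 16.92
tcp_pos: [0.4858, -0.2803, 0.0185]
eef_rot: [179.9, -0.2, -173.5]
contact_force: [-6.6, -2.0, 1.2]
gripper_width: 0.0005
```

```bash
python3 f.py
```

```text
t 16.925 tcp fix mm [np.float64(-64.1), np.float64(-110.6)] z 0.0185 F fix -6.75 -1.25 1.18 M [-0.68  2.35  0.04]
```

Request:
apply_moves --commands '[{"grip":0,"dp":[-0.4,-0.1,-0.1],"yaw":0},{"grip":0,"dp":[-0.8,-0.2,-0.2],"yaw":0},{"grip":0,"dp":[-0.8,-0.2,-0.2],"yaw":0}]'

```text
time_s: 17.3
tcp_pos: [0.4859, -0.2804, 0.0186]
eef_rot: [179.9, -0.3, -173.5]
contact_force: [-8.6, -1.2, 0.6]
gripper_width: 0.0004
```

```bash
python3 f.py
```

```text
t 17.3 tcp fix mm [np.float64(-63.9), np.float64(-110.6)] z 0.0186 F fix -8.66 -0.26 0.63 M [-0.65  2.88  0.  ]
```

Request:
apply_moves --commands '[{"grip":0,"dp":[-0.3,-0.1,-0.1],"yaw":0},{"grip":0,"dp":[-0.6,-0.2,-0.3],"yaw":0},{"grip":0,"dp":[-0.6,-0.2,-0.3],"yaw":0}]'

```text
time_s: 17.68
tcp_pos: [0.4861, -0.2803, 0.0186]
eef_rot: [179.9, -0.3, -173.5]
contact_force: [-8.0, -1.1, -0.5]
gripper_width: 0.0005
```

```bash
python3 f.py
```

```text
t 17.675 tcp fix mm [np.float64(-63.7), np.float64(-110.6)] z 0.0186 F fix -8.09 -0.22 -0.55 M [-0.64  3.02  0.11]
```

Request:
apply_moves --commands '[{"grip":0,"dp":[-0.4,0,0],"yaw":0},{"grip":0,"dp":[-0.8,0,-0.1],"yaw":0},{"grip":0,"dp":[-0.8,0,-0.1],"yaw":0}]'

```text
time_s: 18.05
tcp_pos: [0.4866, -0.2803, 0.0186]
eef_rot: [179.9, -0.4, -173.5]
contact_force: [-9.2, -2.7, -1.1]
gripper_width: 0.0005
```

```bash
python3 f.py
```

```text
t 18.05 tcp fix mm [np.float64(-63.2), np.float64(-110.7)] z 0.0186 F fix -9.49 -1.65 -1.12 M [-0.9   3.17  0.03]
```

Request:
apply_moves --commands '[{"grip":0,"dp":[-0.4,0,0],"yaw":0},{"grip":0,"dp":[-0.8,0,-0.2],"yaw":0},{"grip":0,"dp":[-0.8,0,-0.2],"yaw":0}]'

```text
time_s: 18.42
tcp_pos: [0.4871, -0.2803, 0.0187]
eef_rot: [179.9, -0.4, -173.5]
contact_force: [-9.7, -3.0, -0.6]
gripper_width: 0.0004
```

```bash
python3 f.py
```

```text
t 18.425 tcp fix mm [np.float64(-62.8), np.float64(-110.7)] z 0.0187 F fix -10.03 -1.89 -0.55 M [-1.17  3.4   0.1 ]
```

Request:
apply_moves --commands '[{"grip":0,"dp":[-0.4,-0.2,0],"yaw":0},{"grip":0,"dp":[-0.8,-0.4,0],"yaw":0},{"grip":0,"dp":[-1,-0.4,0],"yaw":0},{"grip":0,"dp":[-1,-0.4,0],"yaw":0}]'

```text
time_s: 18.92
tcp_pos: [0.488, -0.2805, 0.0187]
eef_rot: [179.9, -0.4, -173.5]
contact_force: [-9.8, -2.0, -0.9]
gripper_width: 0.0004
```

```bash
python3 f.py
```

```text
t 18.925 tcp fix mm [np.float64(-61.9), np.float64(-111.0)] z 0.0187 F fix -9.95 -0.88 -0.94 M [-0.88  3.46  0.13]
```

Request:
apply_moves --commands '[{"grip":0,"dp":[-0.4,0,0],"yaw":0},{"grip":0,"dp":[-0.8,-0.1,0],"yaw":0},{"grip":0,"dp":[-1,-0.2,0],"yaw":0},{"grip":0,"dp":[-1,-0.2,0],"yaw":0}]'

```text
time_s: 19.42
tcp_pos: [0.4892, -0.2806, 0.0187]
eef_rot: [179.9, -0.4, -173.5]
contact_force: [-8.0, -1.7, -2.2]
gripper_width: 0.0006
```

```bash
python3 f.py;  python3 snap.py 13; python3 - <<'E'
from h import *
o=[]
for n in("scene7","scene13"):
    c=load(n);im=np.clip(c["color"][:,:,::-1].astype(float)*2,0,255).astype(np.uint8)
    x0,y0,k=170,210,6
    o.append(cv2.resize(im[y0:y0+70,x0:x0+66],None,fx=k,fy=k,interpolation=cv2.INTER_NEAREST))
cv2.imwrite("pics/e13.png",np.hstack(o))
E
```

```text
t 19.425 tcp fix mm [np.float64(-60.7), np.float64(-111.2)] z 0.0187 F fix -8.16 -0.72 -2.2 M [-0.89  3.41  0.09]
{'time_s': np.float64(19.525), 'tcp_pos': array([ 0.4891, -0.2805,  0.0187]), 'eef_rot': array([ 179.8568,   -0.3939, -173.4854]), 'contact_force': array([-8.3615, -2.0675, -1.2816]), 'gripper_width': np.float64(0.0005)}
```

View pics/e13.png

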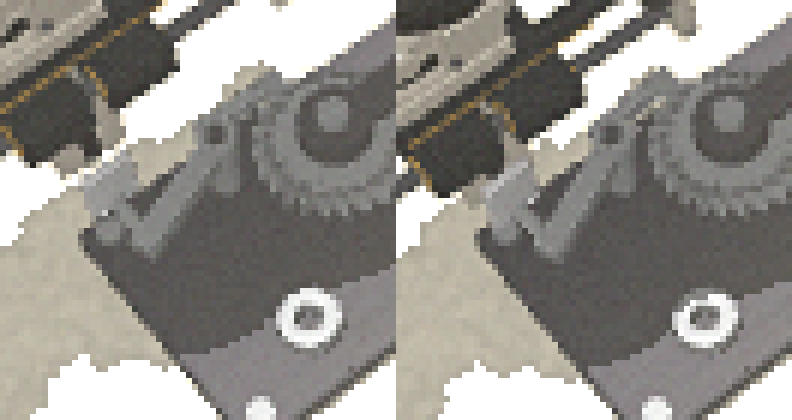

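Request:
apply_moves --commands '[{"grip":0,"dp":[-0.5,-0.1,0],"yaw":0},{"grip":0,"dp":[-1,-0.2,-0.1],"yaw":0},{"grip":0,"dp":[-1.5,-0.3,-0.2],"yaw":0},{"grip":0,"dp":[-2,-0.4,-0.2],"yaw":0},{"grip":0,"dp":[-2,-0.4,-0.2],"yaw":0}]'

```text
time_s: 20.15
tcp_pos: [0.4918, -0.2805, 0.0188]
eef_rot: [179.9, -0.3, -173.5]
contact_force: [-7.1, -1.4, -2.8]
gripper_width: 0.0004
```

```bash
python3 f.py
```

```text
t 20.15 tcp fix mm [np.float64(-58.1), np.float64(-111.5)] z 0.0188 F fix -7.25 -0.6 -2.84 M [-0.56  2.72  0.12]
```

Request:
apply_moves --commands '[{"grip":0,"dp":[-0.5,-0.1,0],"yaw":0},{"grip":0,"dp":[-1,-0.2,0],"yaw":0},{"grip":0,"dp":[-1.5,-0.3,0],"yaw":0},{"grip":0,"dp":[-1.5,-0.3,0],"yaw":0}]'

```text
time_s: 20.65
tcp_pos: [0.4931, -0.2806, 0.0188]
eef_rot: [179.9, -0.4, -173.5]
contact_force: [-7.4, -0.1, -3.6]
gripper_width: 0.0004
```

```bash
python3 f.py;  python3 snap.py 14
```

```text
t 20.65 tcp fix mm [np.float64(-56.8), np.float64(-111.7)] z 0.0188 F fix -7.33 0.72 -3.58 M [-0.35  2.88  0.16]
{'time_s': np.float64(20.75), 'tcp_pos': array([ 0.4931, -0.2806,  0.0188]), 'eef_rot': array([ 179.8498,   -0.3548, -173.4844]), 'contact_force': array([-7.2425,  0.0164, -2.7278]), 'gripper_width': np.float64(0.0003)}
```

View pics/scenec14.png

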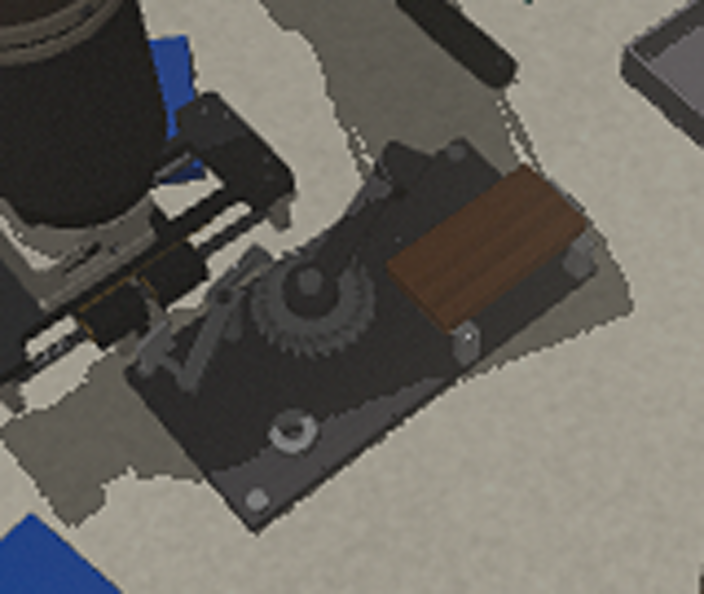

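Request:
apply_moves --commands '[{"grip":0,"dp":[-0.3,0,0.2],"yaw":0},{"grip":0,"dp":[-0.6,0,0.3],"yaw":0},{"grip":0,"dp":[-0.6,0,0.3],"yaw":0},{"grip":0,"dp":[-0.6,0,0.3],"yaw":0},{"grip":0,"dp":[-0.6,0,0.3],"yaw":0},{"grip":0,"dp":[-0.6,0,0.3],"yaw":0},{"grip":0,"dp":[-0.6,0,0.3],"yaw":0},{"grip":0,"dp":[-0.6,0,0.3],"yaw":0},{"grip":0,"dp":[-0.6,0,0.3],"yaw":0},{"grip":0,"dp":[-0.6,0,0.3],"yaw":0},{"grip":0,"dp":[-0.6,0,0.3],"yaw":0},{"grip":0,"dp":[-0.6,0,0.3],"yaw":0}]'

```text
time_s: 22.25
tcp_pos: [0.4935, -0.2806, 0.0186]
eef_rot: [179.9, -0.4, -173.5]
contact_force: [-10.1, -0.5, -0.0]
gripper_width: 0.0006
```

```bash
python3 f.py;  python3 snap.py 15
```

```text
t 22.25 tcp fix mm [np.float64(-56.4), np.float64(-111.8)] z 0.0186 F fix -10.09 0.63 -0.03 M [-0.36  3.24  0.14]
{'time_s': np.float64(22.35), 'tcp_pos': array([ 0.4935, -0.2806,  0.0186]), 'eef_rot': array([ 179.8539,   -0.3744, -173.48  ]), 'contact_force': array([-9.0117, -1.2404, -0.6772]), 'gripper_width': np.float64(0.0006)}
```

View pics/scenec15.png

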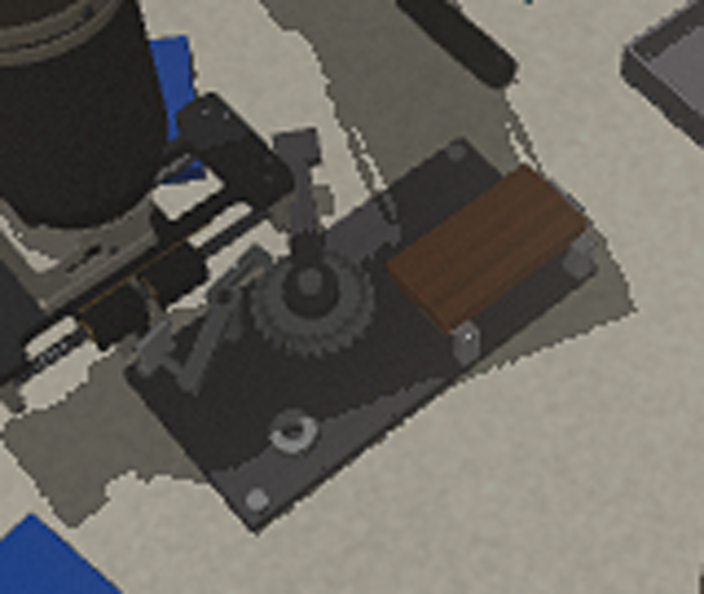

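Request:
apply_moves --commands '[{"grip":0,"dp":[0,0,0],"yaw":0},{"grip":0,"dp":[0,0,0],"yaw":0},{"grip":0,"dp":[0,0,0],"yaw":0},{"grip":0,"dp":[0,0,0],"yaw":0},{"grip":0,"dp":[0,0,0],"yaw":0},{"grip":0,"dp":[0,0,0],"yaw":0},{"grip":0,"dp":[0,0,0],"yaw":0},{"grip":0,"dp":[0,0,0],"yaw":0}]'

```text
time_s: 23.35
tcp_pos: [0.4935, -0.2806, 0.0186]
eef_rot: [179.9, -0.4, -173.5]
contact_force: [-8.6, -1.0, -0.1]
gripper_width: 0.0006
```

```bash
python3 f.py;  python3 snap.py 16; python3 - <<'E'
from h import *
q=np.load("fix.npy");c=load("scene16");a=q[2]
for w in (0,.79,.9,1.0,1.047):
    p=np.array([-12-112*np.sin(w),-22+112*np.cos(w)])/1000
    W=[q[0]+np.cos(a)*p[0]-np.sin(a)*p[1],q[1]+np.sin(a)*p[0]+np.cos(a)*p[1],.059]
    print(w,((proj(c,W)[0]+q[5:7]-[155,165]+.5)*4.4).round())
E
```

```text
t 23.35 tcp fix mm [np.float64(-56.4), np.float64(-111.8)] z 0.0186 F fix -8.65 -0.05 -0.11 M [-0.45  3.22  0.14]
{'time_s': np.float64(23.45), 'tcp_pos': array([ 0.4935, -0.2806,  0.0186]), 'eef_rot': array([ 179.8541,   -0.3716, -173.4797]), 'contact_force': array([-8.9856, -1.5161, -0.6214]), 'gripper_width': np.float64(0.0002)}
0 [462. 186.]
0.79 [337. 134.]
0.9 [317. 133.]
1.0 [298. 135.]
1.047 [290. 136.]
```

View pics/scenec16.png

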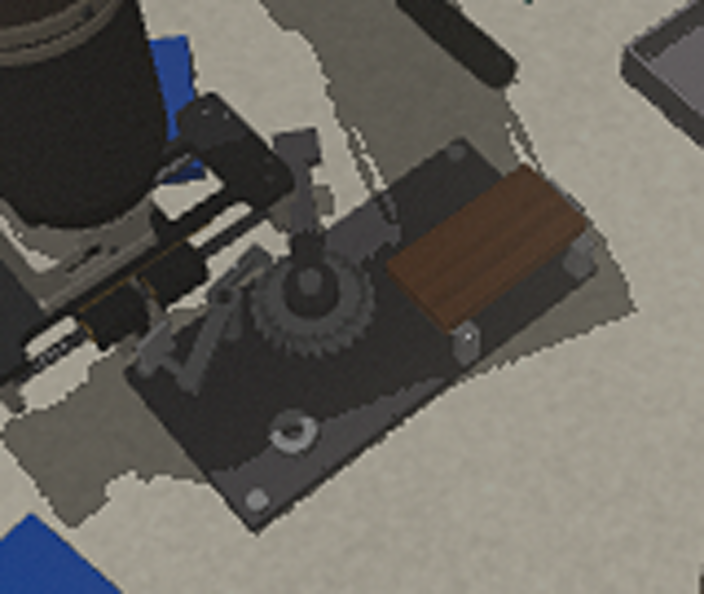

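Request:
apply_moves --commands '[{"grip":0,"dp":[4,0,0],"yaw":0},{"grip":0,"dp":[10,0,0],"yaw":0},{"grip":0,"dp":[18,0,0],"yaw":0},{"grip":0,"dp":[26,0,0],"yaw":0},{"grip":0,"dp":[36,0,0],"yaw":0},{"grip":0,"dp":[36,0,0],"yaw":0}]'

```text
time_s: 24.2
tcp_pos: [0.4612, -0.2855, 0.0204]
eef_rot: [-180.0, 0.0, -173.4]
contact_force: [-0.6, -0.4, -0.4]
gripper_width: 0.0004
```

```bash
python3 f.py;  python3 snap.py 17
```

```text
t 24.2 tcp fix mm [np.float64(-89.1), np.float64(-112.9)] z 0.0204 F fix -0.63 -0.3 -0.36 M [-0.03 -0.02  0.02]
{'time_s': np.float64(24.3), 'tcp_pos': array([ 0.462 , -0.2855,  0.0204]), 'eef_rot': array([-1.799823e+02,  4.120000e-02, -1.734251e+02]), 'contact_force': array([ 0.3844, -0.2162,  0.3625]), 'gripper_width': np.float64(0.0008)}
```

View pics/scenec17.png

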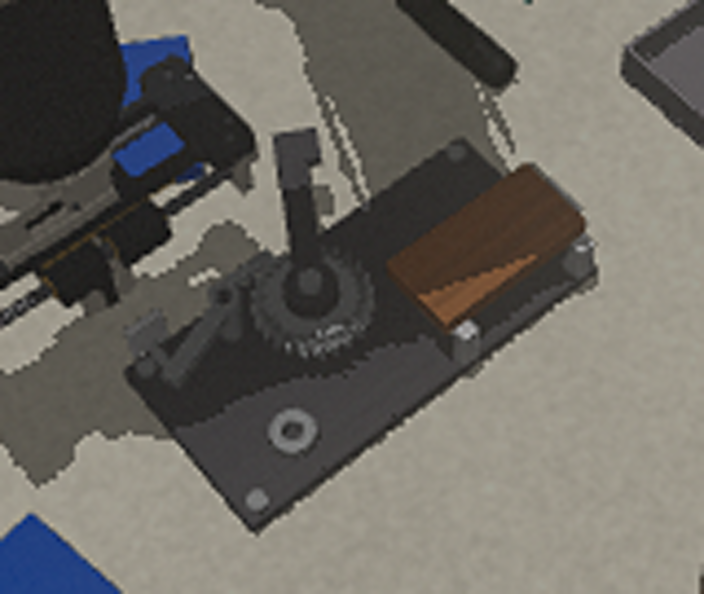

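Request:
apply_moves --commands '[{"grip":0,"dp":[0,0,-40],"yaw":0},{"grip":0,"dp":[0,0,-90],"yaw":0},{"grip":0.3,"dp":[0,0,-120],"yaw":0}]'

```text
time_s: 24.68
tcp_pos: [0.463, -0.2857, 0.1428]
eef_rot: [-179.9, 0.2, -173.4]
contact_force: [1.0, 0.8, -0.9]
gripper_width: 0.0056
```

```bash
python3 f.py; python3 -c "
from plant import get_state
s=get_state();print(s['joints'].round(1),s['gripper_width'],s['tcp_pos'])"
```

```text
t 24.675 tcp fix mm [np.float64(-87.3), np.float64(-113.3)] z 0.1428 F fix 1.04 0.67 -0.87 M [-0.04 -0.07 -0.06]
[-11.   10.5 -20.3   0.  -59.  -72.4] 0.005600960716488506 [ 0.46302536 -0.2857255   0.14284157]
```

Request:
apply_moves --commands '[{"grip":1,"dp":[-12,24,-20],"yaw":-0.175},{"grip":1,"dp":[-26,48,-20],"yaw":-0.35},{"grip":1,"dp":[-40,72,-20],"yaw":-0.525},{"grip":1,"dp":[-54,96,-20],"yaw":-0.7},{"grip":1,"dp":[-68,120,-20],"yaw":-0.875},{"grip":1,"dp":[-82,144,-20],"yaw":-1.05},{"grip":1,"dp":[-96,168,-20],"yaw":-1.22},{"grip":1,"dp":[-108,182,-20],"yaw":-1.4},{"grip":1,"dp":[-115.5,191,-20],"yaw":-1.571},{"grip":1,"dp":[-115.5,191,-20],"yaw":-1.571},{"grip":1,"dp":[-115.5,191,-20],"yaw":-1.571}]'

```text
time_s: 26.05
tcp_pos: [0.5544, -0.0826, 0.1601]
eef_rot: [180.0, 0.0, -83.6]
contact_force: [-0.0, 0.2, -0.4]
gripper_width: 0.0872
```

```bash
python3 f.py; python3 snap.py 18; python3 - <<'E'
from h import *
from plant import get_state
T=get_state()["tcp_pos"];print(T,get_state()["eef_rot"])
q=np.load("fix.npy")
a=q[2];ux=np.array([np.cos(a),np.sin(a),0]);uy=np.array([-np.sin(a),np.cos(a),0])
c=load("scene18");im=np.clip(c["color"][:,:,::-1].astype(float)*1.7,0,255).astype(np.uint8)
x0,y0,k=180,130,6
cr=cv2.resize(im[y0:y0+95,x0:x0+125],None,fx=k,fy=k,interpolation=cv2.INTER_NEAREST)
for p,col in [(T,(0,0,255)),(T+ux*.044,(0,255,0)),(T-ux*.044,(0,255,0)),(T+ux*.044+[0,0,.035],(255,0,0)),(T-ux*.044+[0,0,.035],(255,0,0))]:
    u=(proj(c,p)[0]-[x0,y0]+.5)*k; cv2.circle(cr,tuple(int(v) for v in u),4,col,-1); print(u)
cv2.imwrite("pics/e18.png",cr)
E
```

```text
t 26.05 tcp fix mm [np.float64(26.8), np.float64(77.9)] z 0.1601 F fix 0.0 0.18 -0.38 M [ 0.02  0.16 -0.01]
{'time_s': np.float64(26.15), 'tcp_pos': array([ 0.5543, -0.0828,  0.1602]), 'eef_rot': array([ 1.799978e+02,  4.000000e-04, -8.357460e+01]), 'contact_force': array([-0.3274,  0.0602, -0.0948]), 'gripper_width': np.float64(0.0877)}
[ 0.55432791 -0.08281335  0.16020698] [ 1.79997810e+02  4.17254218e-04 -8.35746280e+01]
[510.84689072 385.54243619]
[585.22495267 455.34514187]
[439.67281991 318.74662857]
[587.46209972 402.29903341]
[437.28711012 263.81137837]
```

View pics/e18.png

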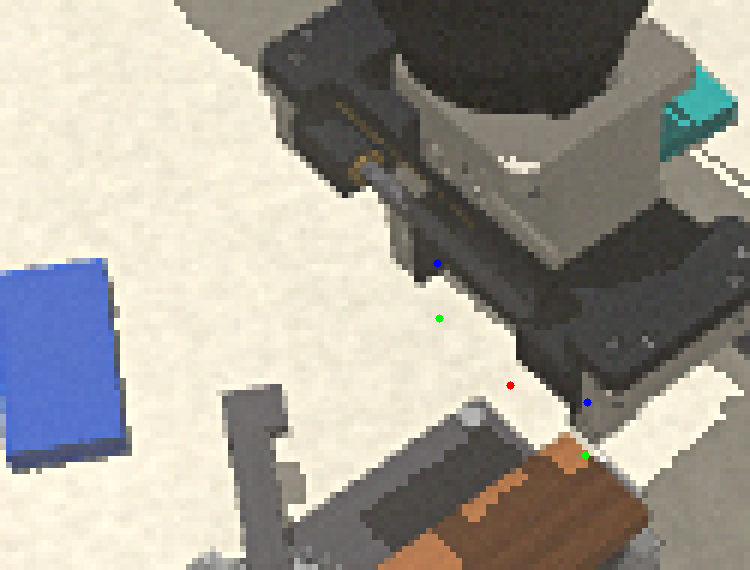

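Request:
apply_moves --commands '[{"grip":1,"dp":[0,0,45],"yaw":0},{"grip":1,"dp":[0,0,85],"yaw":0},{"grip":1,"dp":[0,0,110],"yaw":0},{"grip":1,"dp":[0,0,120],"yaw":0},{"grip":1,"dp":[0,0,120],"yaw":0}]'

```text
time_s: 26.78
tcp_pos: [0.5545, -0.0827, 0.0401]
eef_rot: [180.0, -0.0, -83.5]
contact_force: [0.0, -0.0, 0.7]
gripper_width: 0.0872
```

```bash
python3 f.py; cat > v.py <<'E'
import sys
from h import *
from plant import get_state
n,x0,y0,w,hh,k=sys.argv[1],*map(int,sys.argv[2:7])
T=get_state()["tcp_pos"]
q=np.load("fix.npy")
a=q[2];ux=np.array([np.cos(a),np.sin(a),0])
c=load(n);im=np.clip(c["color"][:,:,::-1].astype(float)*1.7,0,255).astype(np.uint8)
cr=cv2.resize(im[y0:y0+hh,x0:x0+w],None,fx=k,fy=k,interpolation=cv2.INTER_NEAREST)
for p,col in [(T,(0,0,255)),(T+ux*.044,(0,255,0)),(T-ux*.044,(0,255,0))]:
    u=(proj(c,p)[0]-[x0,y0]+.5)*k; cv2.circle(cr,tuple(int(v) for v in u),3,col,-1)
cv2.imwrite(f"pics/v_{n}.png",cr)
E
python3 snap.py 19;python3 v.py scene19 200 150 115 95 6
```

```text
t 26.775 tcp fix mm [np.float64(26.9), np.float64(77.8)] z 0.0401 F fix -0.0 -0.02 0.68 M [ 0.02  0.1  -0.  ]
{'time_s': np.float64(26.875), 'tcp_pos': array([ 0.5555, -0.0825,  0.0413]), 'eef_rot': array([-1.799011e+02, -6.700000e-03, -8.342950e+01]), 'contact_force': array([-0.5173, -0.0192,  0.3623]), 'gripper_width': np.float64(0.0876)}
```

View pics/v_scene19.png

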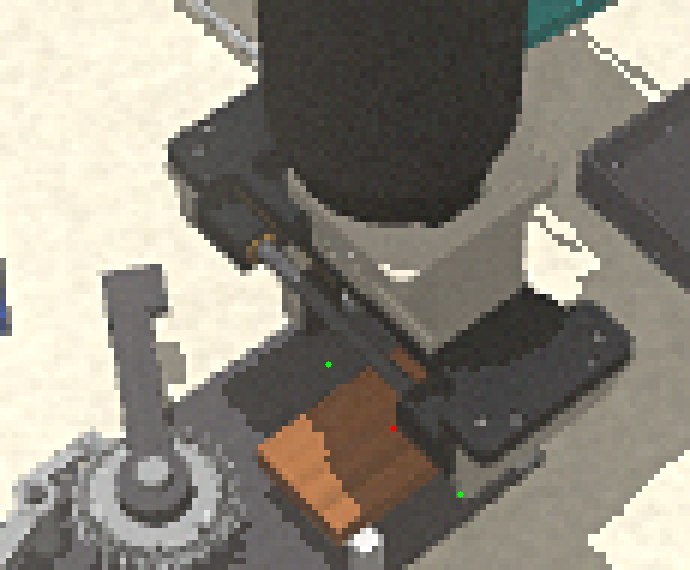

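Request:
apply_moves --commands '[{"grip":1,"dp":[0,0,4],"yaw":0},{"grip":0.6,"dp":[0,0,4],"yaw":0},{"grip":0.5,"dp":[0,0,4],"yaw":0},{"grip":0.5,"dp":[0,0,4],"yaw":0},{"grip":0.5,"dp":[0,0,4],"yaw":0},{"grip":0.5,"dp":[0,0,4],"yaw":0}]' --newtons 20

```text
time_s: 27.62
tcp_pos: [0.5546, -0.0824, 0.0362]
eef_rot: [-180.0, 0.0, -83.4]
contact_force: [0.7, -0.5, -0.1]
gripper_width: 0.0457
```

```bash
python3 f.py;python3 snap.py 20;python3 v.py scene20 215 175 85 70 8
```

```text
t 27.625 tcp fix mm [np.float64(27.1), np.float64(78.1)] z 0.0362 F fix 0.6 -0.54 -0.15 M [ 0.    0.08 -0.04]
{'time_s': np.float64(27.725), 'tcp_pos': array([ 0.5546, -0.0824,  0.0361]), 'eef_rot': array([ 1.799978e+02,  1.000000e-03, -8.341040e+01]), 'contact_force': array([-0.5803, -0.869 ,  0.0174]), 'gripper_width': np.float64(0.0441)}
```

View pics/v_scene20.png

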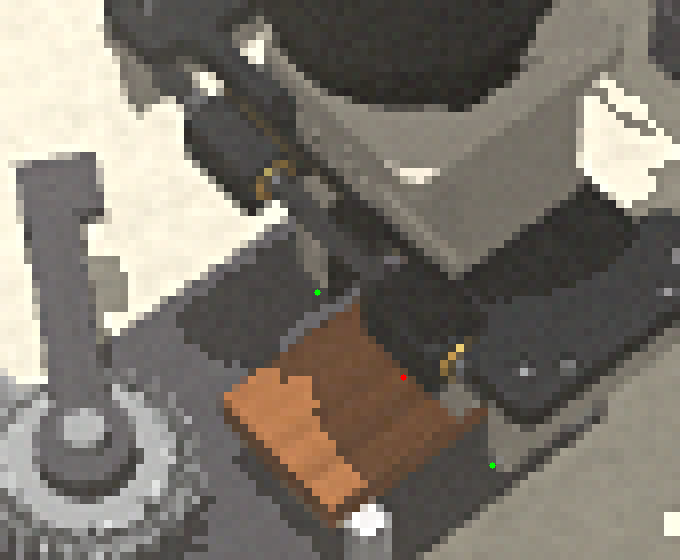

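Request:
apply_moves --commands '[{"grip":1,"dp":[0,0,-6],"yaw":0},{"grip":1,"dp":[0,0,-6],"yaw":0},{"grip":1,"dp":[0,0,-6],"yaw":0},{"grip":1,"dp":[0,0,-6],"yaw":0},{"grip":1,"dp":[0,0,6],"yaw":0},{"grip":1,"dp":[0,0,14],"yaw":0},{"grip":1,"dp":[0,0,20],"yaw":0},{"grip":1,"dp":[0,0,20],"yaw":0}]'

```text
time_s: 28.72
tcp_pos: [0.5541, -0.0825, 0.0153]
eef_rot: [179.9, -0.0, -83.4]
contact_force: [-0.6, 0.2, 0.2]
gripper_width: 0.0874
```

```bash
python3 f.py;python3 snap.py 21;python3 v.py scene21 215 175 85 70 8
```

```text
t 28.725 tcp fix mm [np.float64(26.5), np.float64(78.1)] z 0.0153 F fix -0.62 0.24 0.17 M [-0.02  0.12  0.04]
{'time_s': np.float64(28.825), 'tcp_pos': array([ 0.5546, -0.0824,  0.0161]), 'eef_rot': array([ 1.799877e+02, -6.100000e-03, -8.340480e+01]), 'contact_force': array([-0.2673,  0.6151,  0.2463]), 'gripper_width': np.float64(0.0876)}
```

View pics/v_scene21.png

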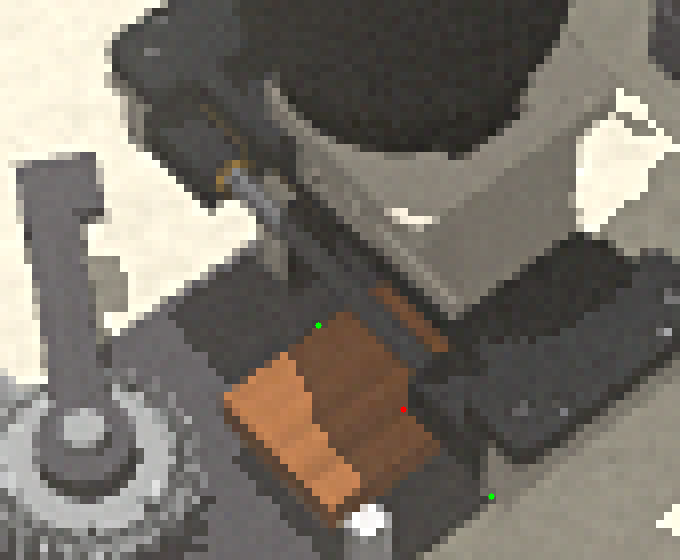

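Request:
apply_moves --commands '[{"grip":1,"dp":[0,0,6],"yaw":0},{"grip":1,"dp":[0,0,13],"yaw":0},{"grip":1,"dp":[0,0,13],"yaw":0}]'

```text
time_s: 29.2
tcp_pos: [0.554, -0.0825, 0.0024]
eef_rot: [179.9, 0.0, -83.4]
contact_force: [-0.2, -0.9, -0.3]
gripper_width: 0.0876
```

```bash
python3 f.py
```

```text
t 29.2 tcp fix mm [np.float64(26.4), np.float64(78.1)] z 0.0024 F fix -0.31 -0.92 -0.33 M [0.03 0.08 0.02]
```

Request:
apply_moves --commands '[{"grip":0.65,"dp":[0,0,0],"yaw":0},{"grip":0.55,"dp":[0,0,0],"yaw":0},{"grip":0.5,"dp":[0,0,0],"yaw":0},{"grip":0.5,"dp":[0,0,0],"yaw":0},{"grip":0.5,"dp":[0,0,0],"yaw":0},{"grip":0.5,"dp":[0,0,0],"yaw":0}]' --newtons 20

```text
time_s: 29.95
tcp_pos: [0.5547, -0.0824, 0.0033]
eef_rot: [-180.0, -0.0, -83.4]
contact_force: [0.3, -0.1, 1.8]
gripper_width: 0.0556
```

```bash
python3 f.py;python3 snap.py 22;python3 v.py scene22 215 175 85 70 8
```

```text
t 29.95 tcp fix mm [np.float64(27.1), np.float64(78.1)] z 0.0033 F fix 0.25 -0.17 1.78 M [0.09 0.28 0.02]
{'time_s': np.float64(30.05), 'tcp_pos': array([ 0.5547, -0.0824,  0.0033]), 'eef_rot': array([-1.799923e+02, -5.000000e-04, -8.341100e+01]), 'contact_force': array([0.118 , 0.4921, 2.7721]), 'gripper_width': np.float64(0.056)}
```

View pics/v_scene22.png

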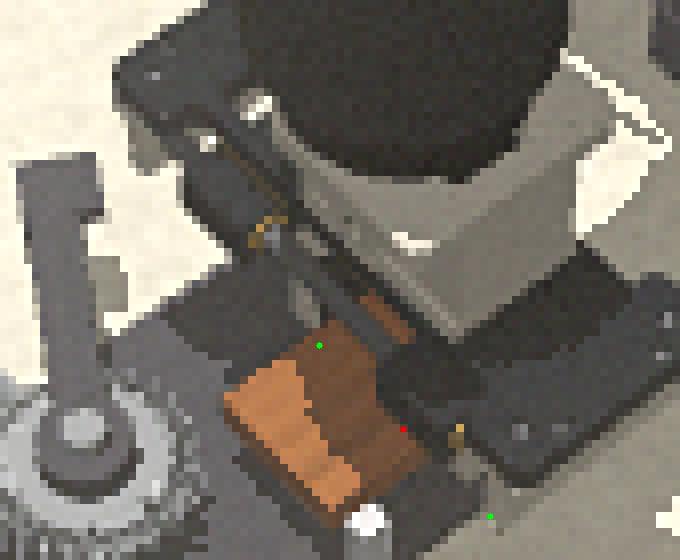

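Request:
apply_moves --commands '[{"grip":0.5,"dp":[0,0,-5],"yaw":0},{"grip":0.5,"dp":[0,0,-15],"yaw":0},{"grip":0.5,"dp":[0,0,-30],"yaw":0},{"grip":0.5,"dp":[0,0,-50],"yaw":0},{"grip":0.5,"dp":[0,0,-70],"yaw":0},{"grip":0.5,"dp":[0,0,-80],"yaw":0},{"grip":0.5,"dp":[0,0,-80],"yaw":0}]'

```text
time_s: 30.92
tcp_pos: [0.5551, -0.0823, 0.0842]
eef_rot: [-179.9, 0.0, -83.4]
contact_force: [0.1, -0.2, -1.4]
gripper_width: 0.0561
```

```bash
python3 f.py;python3 snap.py 23;python3 v.py scene23 200 150 115 95 6
```

```text
t 30.925 tcp fix mm [np.float64(27.6), np.float64(78.2)] z 0.0842 F fix 0.1 -0.17 -1.38 M [-0.    0.05 -0.  ]
{'time_s': np.float64(31.025), 'tcp_pos': array([ 0.5542, -0.0824,  0.0828]), 'eef_rot': array([ 1.799712e+02,  1.240000e-02, -8.342310e+01]), 'contact_force': array([-0.6139, -0.0218, -0.7542]), 'gripper_width': np.float64(0.0559)}
```

View pics/v_scene23.png

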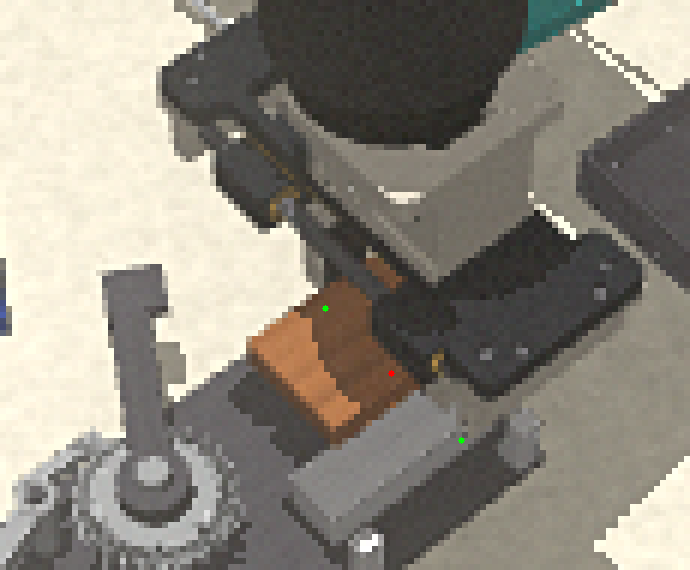

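Request:
apply_moves --commands '[{"grip":0.5,"dp":[-15,0,0],"yaw":0},{"grip":0.5,"dp":[-45,-1,0],"yaw":0},{"grip":0.5,"dp":[-80,-2,0],"yaw":0},{"grip":0.5,"dp":[-115,-3,0],"yaw":0.01},{"grip":0.5,"dp":[-150,-4,0],"yaw":0.02},{"grip":0.5,"dp":[-185,-5,0],"yaw":0.02},{"grip":0.5,"dp":[-215,-6,0],"yaw":0.02},{"grip":0.5,"dp":[-236,-6,0],"yaw":0.02},{"grip":0.5,"dp":[-246,-6,0],"yaw":0.02},{"grip":0.5,"dp":[-246,-6,0],"yaw":0.02}]'

```text
time_s: 32.28
tcp_pos: [0.5321, 0.1629, 0.0829]
eef_rot: [180.0, -0.0, -84.5]
contact_force: [0.1, 0.1, -1.3]
gripper_width: 0.056
```

```bash
python3 snap.py 24;python3 v.py scene24 260 110 140 125 5; python3 - <<'E'
from h import *
im=np.clip(load("top24")["color"][:,:,::-1].astype(float)*1.4,0,255).astype(np.uint8)
cv2.imwrite("pics/t24.png",cv2.resize(im[70:260,60:260],None,fx=3,fy=3))
E
```

```text
{'time_s': np.float64(32.375), 'tcp_pos': array([0.5322, 0.162 , 0.083 ]), 'eef_rot': array([ 1.799756e+02, -1.300000e-02, -8.458100e+01]), 'contact_force': array([ 0.0336, -0.2852, -0.9424]), 'gripper_width': np.float64(0.056)}
```

View pics/v_scene24.png

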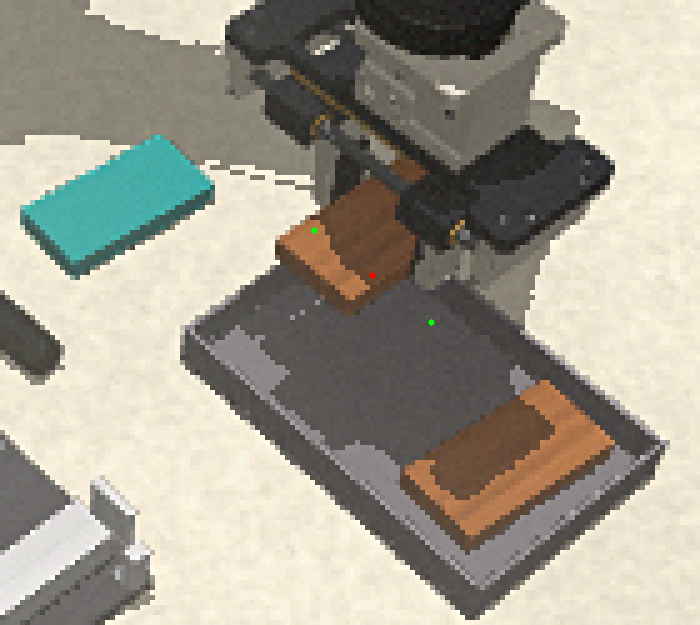

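View pics/t24.png

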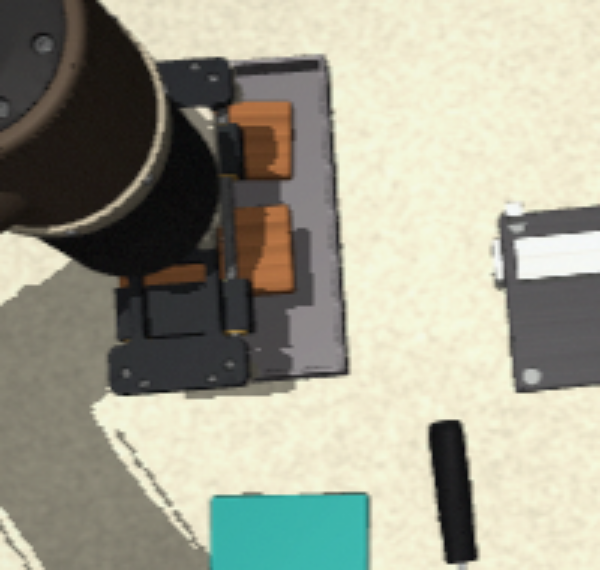

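Request:
apply_moves --commands '[{"grip":0.5,"dp":[0,0,20],"yaw":0},{"grip":0.5,"dp":[0,0,45],"yaw":0},{"grip":0.5,"dp":[0,0,70],"yaw":0},{"grip":0.5,"dp":[0,0,90],"yaw":0},{"grip":0.5,"dp":[0,0,100],"yaw":0},{"grip":0.5,"dp":[0,0,102],"yaw":0},{"grip":0.5,"dp":[0,0,102],"yaw":0}]'

```text
time_s: 33.25
tcp_pos: [0.5328, 0.1626, -0.0183]
eef_rot: [-180.0, 0.0, -84.6]
contact_force: [-1.1, 0.6, -0.4]
gripper_width: 0.056
```

```bash
python3 f.py; python3 snap.py 25;python3 v.py scene25 260 110 140 125 5
```

```text
t 33.25 tcp fix mm [np.float64(33.6), np.float64(324.1)] z -0.0183 F fix -1.04 0.75 -0.43 M [ 0.01  0.11 -0.02]
{'time_s': np.float64(33.35), 'tcp_pos': array([ 0.5329,  0.1629, -0.018 ]), 'eef_rot': array([-1.799281e+02,  3.840000e-02, -8.455400e+01]), 'contact_force': array([ 0.9811,  0.7623, -1.046 ]), 'gripper_width': np.float64(0.0558)}
```

View pics/v_scene25.png

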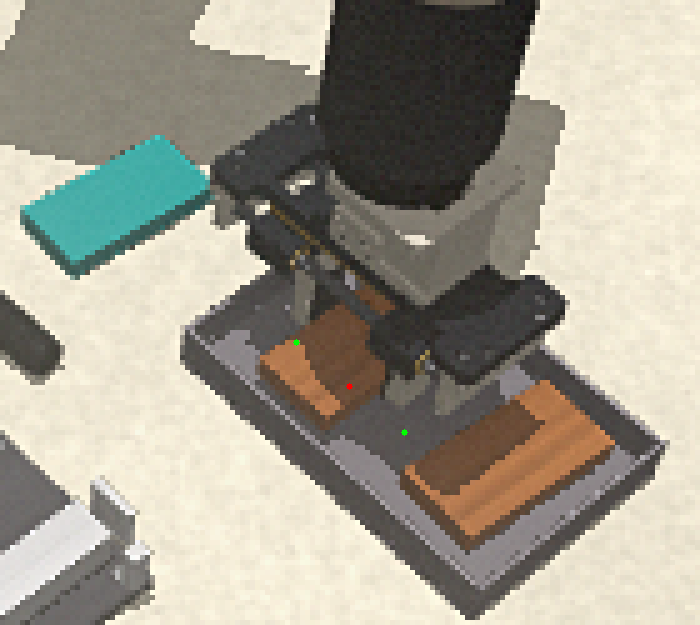

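Request:
apply_moves --commands '[{"grip":0.5,"dp":[0,0,3],"yaw":0},{"grip":0.5,"dp":[0,0,6],"yaw":0},{"grip":0.5,"dp":[0,0,8],"yaw":0},{"grip":0.5,"dp":[0,0,8],"yaw":0},{"grip":0.5,"dp":[0,0,8],"yaw":0}]'

```text
time_s: 33.98
tcp_pos: [0.5323, 0.1627, -0.0269]
eef_rot: [180.0, -0.0, -84.6]
contact_force: [0.8, 0.2, -0.6]
gripper_width: 0.0563
```

```bash
python3 f.py
```

```text
t 33.975 tcp fix mm [np.float64(33.1), np.float64(324.1)] z -0.0269 F fix 0.82 0.14 -0.56 M [0.02 0.1  0.03]
```

Request:
apply_moves --commands '[{"grip":0.5,"dp":[0,0,0.5],"yaw":0},{"grip":0.5,"dp":[0,0,1],"yaw":0},{"grip":0.5,"dp":[0,0,1],"yaw":0}]'

```text
time_s: 34.35
tcp_pos: [0.5324, 0.1627, -0.0277]
eef_rot: [-180.0, 0.0, -84.6]
contact_force: [-0.5, -0.5, -0.4]
gripper_width: 0.0559
```

```bash
python3 f.py
```

```text
t 34.35 tcp fix mm [np.float64(33.2), np.float64(324.1)] z -0.0277 F fix -0.55 -0.48 -0.36 M [0.04 0.27 0.  ]
```

Request:
apply_moves --commands '[{"grip":0.5,"dp":[0,0,0.5],"yaw":0},{"grip":0.5,"dp":[0,0,1],"yaw":0},{"grip":0.5,"dp":[0,0,1],"yaw":0}]'

```text
time_s: 34.72
tcp_pos: [0.5324, 0.1627, -0.0278]
eef_rot: [-180.0, 0.0, -84.5]
contact_force: [-3.5, -0.6, 11.8]
gripper_width: 0.056
```

```bash
python3 f.py
```

```text
t 34.725 tcp fix mm [np.float64(33.2), np.float64(324.1)] z -0.0278 F fix -3.59 -0.22 11.77 M [-0.16  1.69 -0.06]
```

Request:
apply_moves --commands '[{"grip":0.5,"dp":[0,0,-0.6],"yaw":0},{"grip":0.66,"dp":[0,0,-0.8],"yaw":0},{"grip":0.72,"dp":[0,0,-0.8],"yaw":0},{"grip":0.78,"dp":[0,0,-0.8],"yaw":0},{"grip":0.78,"dp":[0,0,-0.8],"yaw":0},{"grip":0.78,"dp":[0,0,-0.8],"yaw":0},{"grip":0.78,"dp":[0,0,-0.8],"yaw":0}]'

```text
time_s: 35.6
tcp_pos: [0.5329, 0.163, -0.0278]
eef_rot: [-179.9, 0.0, -84.5]
contact_force: [3.0, 0.4, 3.9]
gripper_width: 0.068
```

```bash
python3 f.py; python3 snap.py 26;python3 v.py scene26 260 110 140 125 5
```

```text
t 35.6 tcp fix mm [np.float64(33.7), np.float64(324.4)] z -0.0278 F fix 3.07 0.09 3.85 M [ 0.28 -1.01  0.02]
{'time_s': np.float64(35.7), 'tcp_pos': array([ 0.5329,  0.163 , -0.0278]), 'eef_rot': array([-1.799413e+02,  2.660000e-02, -8.454510e+01]), 'contact_force': array([4.1148, 0.974 , 4.783 ]), 'gripper_width': np.float64(0.0684)}
```

View pics/v_scene26.png

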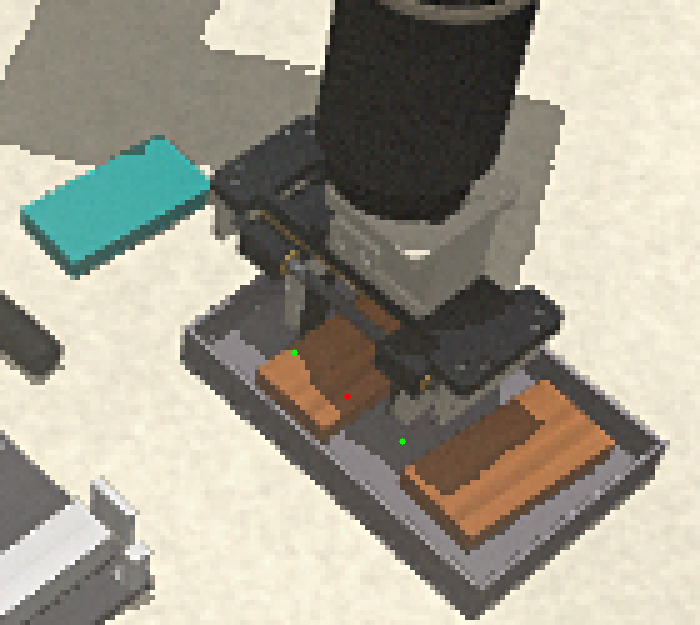

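Request:
apply_moves --commands '[{"grip":0.78,"dp":[0,0,-2],"yaw":0},{"grip":0.78,"dp":[0,0,-6],"yaw":0},{"grip":0.78,"dp":[0,0,-15],"yaw":0},{"grip":0.78,"dp":[0,0,-30],"yaw":0},{"grip":0.78,"dp":[0,0,-60],"yaw":0},{"grip":0.78,"dp":[0,0,-100],"yaw":0},{"grip":0.78,"dp":[0,0,-150],"yaw":0}]'

```text
time_s: 36.58
tcp_pos: [0.5317, 0.1622, 0.1237]
eef_rot: [179.9, -0.0, -84.6]
contact_force: [-0.2, 1.4, 0.3]
gripper_width: 0.0683
```

Request:
apply_moves --commands '[{"grip":0.78,"dp":[50,20,-30],"yaw":0},{"grip":0.78,"dp":[100,40,-40],"yaw":0},{"grip":0.78,"dp":[150,60,-40],"yaw":0},{"grip":0.78,"dp":[200,60,-40],"yaw":0},{"grip":0.78,"dp":[250,60,-40],"yaw":0},{"grip":0.78,"dp":[300,60,-40],"yaw":0},{"grip":0.78,"dp":[350,60,-40],"yaw":0},{"grip":0.78,"dp":[400,60,-40],"yaw":0},{"grip":0.78,"dp":[450,60,-40],"yaw":0},{"grip":0.78,"dp":[450,60,-40],"yaw":0},{"grip":0.78,"dp":[450,60,-40],"yaw":0}]'

```text
time_s: 37.95
tcp_pos: [0.5149, -0.2911, 0.1625]
eef_rot: [-180.0, 0.0, -84.6]
contact_force: [-0.5, 1.1, -0.1]
gripper_width: 0.0684
```

```bash
python3 f.py; python3 snap.py 27; python3 - <<'E'
from h import *
for n in("scene27","top27"):
    cv2.imwrite(f"pics/full_{n}.png",cv2.resize(load(n)["color"][:,:,::-1],None,fx=1.5,fy=1.5,interpolation=cv2.INTER_CUBIC))
E
```

```text
t 37.95 tcp fix mm [np.float64(-36.4), np.float64(-124.6)] z 0.1625 F fix -0.38 1.17 -0.13 M [ 0.11  0.11 -0.03]
{'time_s': np.float64(38.05), 'tcp_pos': array([ 0.5152, -0.2903,  0.1626]), 'eef_rot': array([-1.799706e+02, -1.100000e-03, -8.451240e+01]), 'contact_force': array([-0.1659, -0.2932,  0.8104]), 'gripper_width': np.float64(0.068)}
```

View pics/full_scene27.png

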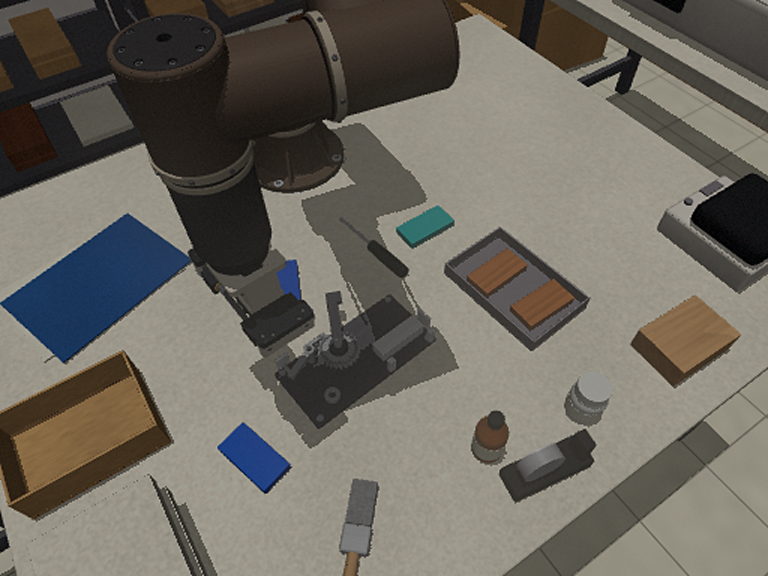

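View pics/full_top27.png

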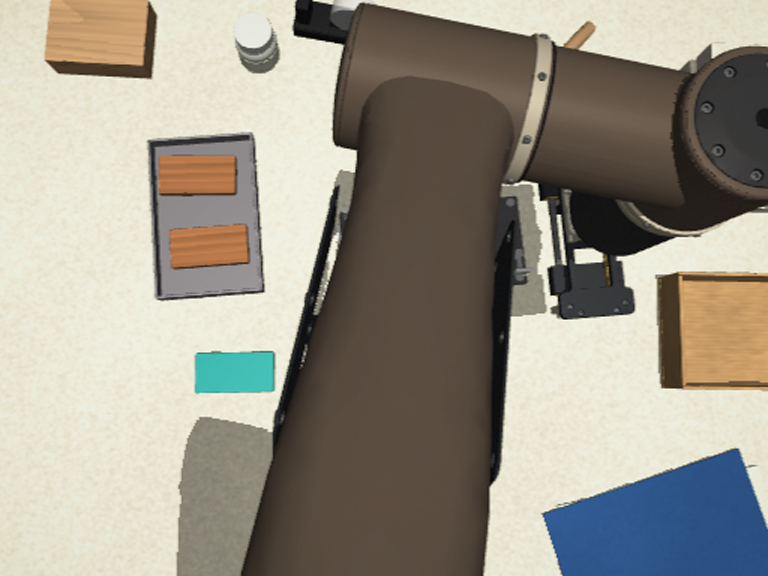

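```bash
python3 - <<'E'
from h import *
o=[]
for n in("scene17","scene27"):
    im=np.clip(load(n)["color"][:,:,::-1].astype(float)*1.8,0,255).astype(np.uint8)
    o.append(cv2.resize(im[190:280,175:255],None,fx=5,fy=5,interpolation=cv2.INTER_NEAREST))
cv2.imwrite("pics/fin.png",np.hstack(o))
E
```

```text
(no output)
```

View pics/fin.png

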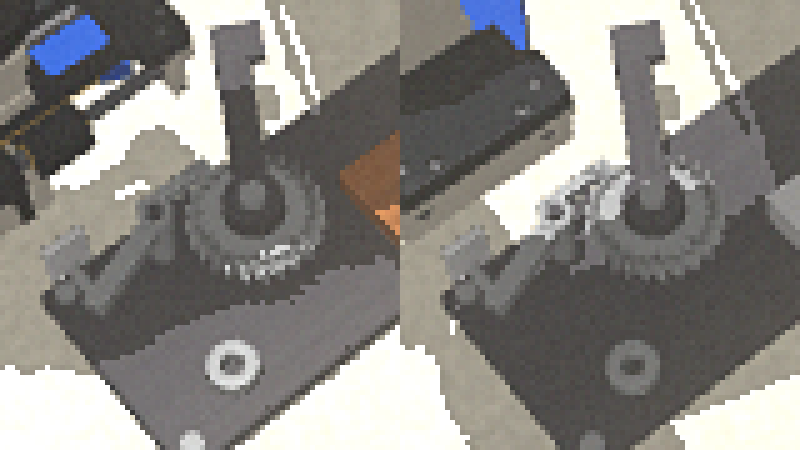

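The picture shows the jaw fully back, the pawl home in the same pose as straight after release, the collar in place and the tool clear. I'm handing the job in.

```bash
python3 -c "
from plant import close_job;print(close_job())"
```

```text
the job is handed in; nothing more can be done
None
```

I finished the task in about 38 s of robot time and handed it in. No verdict comes back, so the checks below are my own readings and pictures.

**What I did:**
- **Pawl:** I pushed the thumb pad with the shut fingers, in small steps, until the jaw ran fully back. I then backed off and the pawl dropped home.
- **Panel:** I gripped the panel across its 56 mm and lifted it off the bed. I set it down in the empty half of the tray, opened the fingers and moved the arm clear.

**Last checks:**
- **Tray:** both panels lie flat, side by side.
- **Fixture:** in the pictures the jaw is at its stop (about 1.0 to 1.05 rad) and the pawl looks the same as when it had just dropped home.
- **Other things:** nothing else in view had visibly moved. The arm hid part of the top view.
- **Force on the pad:** the highest reading at the end of any move was about 11 N, against the 18 N limit. Forces between readings were not seen.

**What disagreed or went wrong:**
- **Finger height:** the fingertips behaved as if about 35 mm higher than the reported TCP. The first pushes therefore passed over the pad, and the first grasp closed above the panel. I set the working depths by touch and pictures instead.
- **Camera views:** the two cameras disagreed by 1 to 2 pixels, about 3 mm.
- **Set-down:** the tool met the tray floor with about 12 N, and the fingertips still pressed about 4 N after release. The panel was probably less than 1 mm above the floor when I let go.

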